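Gauge and rack the microscope mounting posts

TASK

Clear the steel posts off the green mat: lay every good post in a notch of the rack, centred, with its chamfered end on the blue side, and put the posts that are square at both ends in the red tray for rework. A good post has a lead chamfer on one end, too slight to trust by eye, but it can be felt in the sprung holder, where a chamfered end slides in past the plunger to the bottom and a square end stops short against it. Never force the holder, and leave the tape roll and the small petri dish by the work where they are.

Things in the scene. Friction and masses are not known exactly. Their poses are not given: they have to be found in the camera images.
- post_1_mid (a point): steel mounting post, a round rod 16 mm thick, 84 mm long, about 0.12 kg, lying on the mat at the start; this is its centre, its x axis runs along the rod. One end may have a lead chamfer (a cone 4 mm long, down to 9 mm across), all other ends are cut square; its axes do not tell which end: +x on some posts, -x on others, neither on some. None if absent
- post_2_mid (a point): steel mounting post, a round rod 16 mm thick, 84 mm long, about 0.12 kg, lying on the mat at the start; this is its centre, its x axis runs along the rod. One end may have a lead chamfer (a cone 4 mm long, down to 9 mm across), all other ends are cut square; its axes do not tell which end: +x on some posts, -x on others, neither on some. None if absent
- post_3_mid (a point): steel mounting post, a round rod 16 mm thick, 84 mm long, about 0.12 kg, lying on the mat at the start; this is its centre, its x axis runs along the rod. One end may have a lead chamfer (a cone 4 mm long, down to 9 mm across), all other ends are cut square; its axes do not tell which end: +x on some posts, -x on others, neither on some. None if absent
- post_4_mid (a point): steel mounting post, a round rod 16 mm thick, 84 mm long, about 0.12 kg, lying on the mat at the start; this is its centre, its x axis runs along the rod. One end may have a lead chamfer (a cone 4 mm long, down to 9 mm across), all other ends are cut square; its axes do not tell which end: +x on some posts, -x on others, neither on some. None if absent
- post_5_mid (a point): steel mounting post, a round rod 16 mm thick, 84 mm long, about 0.12 kg, lying on the mat at the start; this is its centre, its x axis runs along the rod. One end may have a lead chamfer (a cone 4 mm long, down to 9 mm across), all other ends are cut square; its axes do not tell which end: +x on some posts, -x on others, neither on some. None if absent
- post_6_mid (a point): steel mounting post, a round rod 16 mm thick, 84 mm long, about 0.12 kg, lying on the mat at the start; this is its centre, its x axis runs along the rod. One end may have a lead chamfer (a cone 4 mm long, down to 9 mm across), all other ends are cut square; its axes do not tell which end: +x on some posts, -x on others, neither on some. None if absent
- holder_mouth (a point): sprung post holder: centre of the mouth of its bore, in the front face, 45 mm above the bench; +y points along the level bore, into the barrel. Blind bore 18 mm wide, 22 mm deep, with a 3.5 mm countersink. A square end stops 9 mm deep against the plunger; a chamfered end pushes the plunger aside with 2 to 6 N and goes on to the bottom, 22 mm deep
- holder: the sprung holder itself: a level aluminium barrel 36 mm in diameter and 40 mm long (along its y), top 63 mm up, on a dark foot fixed to the bench, 64 x 80 mm and 8 mm thick, which reaches 10 mm in front of the mouth; the spring plunger's black knurled knob reaches 37 mm out on the -x side of the bore. Origin on the bench under the mouth
- rack: post rack fixed to the bench, 172 mm long (its x), 74 mm wide (its y), origin under its centre. Cheeks 8 mm thick, 42 mm high at y = +28 mm (blue) and -28 mm (white), with V notches at x = -66, -22, 22, 66 mm. A post lies across both cheeks, along y, its axis 40 mm above the bench; between the cheeks 48 mm are open down to a 6 mm base plate
- rack_blue (a point): middle of the blue cheek of the rack, 40 mm up; same axes as the rack, so +y points out on the blue side
- tray: red rework tray, open at the top, 124 mm (its x) by 110 mm (its y) by 28 mm high, walls and floor 4 mm thick, loose, about 0.6 kg; origin at the centre of its underside
- mat: dark green rubber mat fixed to the bench, 204 mm (its x) by 170 mm (its y), 3 mm thick, origin under its centre; 4 or 5 posts start on it, roughly along its x, in two columns and three rows 56 mm apart along y
- tape_roll: white roll of label tape, 58 mm across, 19 mm high, a bystander on the robot's side of the mat; origin at its underside
- petri_c: small empty petri dish, 65 mm across, 17 mm high, a bystander beyond the holder; origin at its underside

How it is judged:
By the outcome, as a careful person would: the job done as asked, in the order asked, and still so for the second after the job is handed in, with the robot touching nothing.
Of post_1, post_2, post_3, post_4, post_5, post_6 only 4 to 5 are there at a start; the rules pass over those that are not, and their reading is None.
At some moment in a run one of tray may be knocked a few centimetres aside while the robot is not near it.
Once in a run the grip may slacken for a moment while it holds something.
It also fails if it takes over 210 s, if anything falls off the work surface, if the arm or the gripper's body presses on something with over 40 N, if the wrist force passes 120 N, or if a joint passes its speed limit or range.

ROBOT

A 6-joint arm with a two-finger parallel gripper is mounted at the origin on a cart in front of the work surface, level with it; the furniture and walls round the work are solid. World frame = base frame: x ahead of the robot, y to its left, z up, the work surface at z = 0. Lengths are in m, angles in rad, forces in N, time in s.
With the tool pointing down it reaches from about 0.3 to 0.775 m from the base axis. Payload 14.6 kg.
Tool frame: the origin (TCP) lies on the centre line of the jaws, within the pads' length; the fingertips stand 19 mm ahead of it and the grasp point (between the pads) is the TCP; y points along the fingers, x is the direction in which the jaws open and shut, and the axes are right-handed (so a half turn about y gives the same grasp; the last joint's range is limited). The gripper opens to 94 mm and grips with 3 to 60 N. Pads are 16 mm wide; open, the fingers measure 119 mm over their backs; the gripper's body (75 mm by 177 mm) begins 78 mm behind the grasp point.
Start: joints at [1.133, 0.3, 1.521, -0, 1.321, -0.067], TCP at [0.199, 0.513, 0.224] pointing down, gripper open.
Joint ranges: [-3.03, 3.03], [-0.79, 2.21], [0.23, 2.52], [-1.04, 4.18], [0, 3.07], [-2.55, 2.55]. Speed limits (rad/s): [2.22, 2.22, 2.57, 3.14, 3.14, 3.14].

INTERFACE

Orientations are given as [roll, pitch, yaw] about the fixed x, y, z axes, in that order (R = Rz(yaw) Ry(pitch) Rx(roll)).
In Python, from station import get_obs, cams, workorder gives the robot as it stands.
- The arm moves only by the shell command python3 -m handwheel 'ROWS' [FORCE]. ROWS is JSON, a list of rows, each an object of numbers: "fingers": the opening, from -1 (shut) to 1 (fully open); "x", "y", "z": the shift along the tool's x, y, z in m; "spin": the turn about the tool's y in degrees. In form: [{"fingers": .., "x": .., "y": .., "z": .., "spin": ..}, ...]. A call has exactly 10 rows; each row is the pose to reach, as a shift and turn from the pose commanded when the call began, along the tool's axes at that moment; what a row does not reach only later rows make up. A row lasts 1/10 s, in which the tool goes at most 50 mm and 8.59 degrees, less where a joint would pass 70% of its speed; a pose out of reach is approached as far as the arm can. A call with a gripper value outside its range is refused whole. The fingers move at their own pace and stop on an object; FORCE is the grip in N (left out, the last holds). Time passes only in rows, so rows that repeat a pose let the fingers close, or fill a call up. It gives the time, the measured TCP pose, the force and the opening at its end, in the units of the state.
- get_obs(): the state, without advancing time (a new reading comes with each control period).
- cams.camera(name): name is "side" or "top"; returns (picture, depth): 384x512x3 uint8, red, green, blue; 384x512 float32, m along the optical axis (not along the pixel's ray), 0 where there is no reading.
- cams.get_calibration(name): a dict with "fx", "fy", "cx", "cy" (pixels), "view" (4x4, takes a point from world to camera coordinates). Camera axes: x right, y down, z forward; pixel columns grow to the right and rows downward; lengths in m; the calibration is good to about 2 mm. A picture is of the moment at which its call begins. get_calibration takes no time and is no camera call.
- workorder.hand_in(): hands the job in, once; it reports no verdict.
The state is a dict: "time_s": time; "qpos": joint angles; "joint_vel": joint speeds; "tau": joint torques, N m; "ee_pos": TCP position; "eef_rot": TCP orientation; "force": force on the tool from outside, world axes, zero at the start; "moment": the same for the moment, N m; "grip_width": finger opening in m.
Only numpy, scipy, OpenCV 4.12 (cv2) and the standard library are available. Lean on these libraries where they do the work, as an engineer would, in place of code of your own. Each camera call takes 0.05 s, during which the arm holds its last target. There are 200 camera calls.

## Working session

There is one attempt and no reset: what is moved stays moved. The work goes in short steps, Python scripts to look and compute and a shell command to move; the robot and the scene stay as the last step left them, time stands still between calls to the robot, and variables do not carry over. Pictures are saved under pics/ and viewed, about 12 in all and at most 16, crops included, and the job is handed in when it is done.

```bash
ls; mkdir -p pics; python3 - <<'E'
from station import get_obs,cams,workorder
import cv2
o=get_obs();print(o)
for n in("side","top"):
    p,d=cams.camera(n);cv2.imwrite(f"pics/{n}0.png",p[:,:,::-1]);
    import numpy as np;np.save(f"pics/{n}0.npy",d)
    c=cams.get_calibration(n);print(n,c)
E
```

```text
pics
{'time_s': 0.0, 'qpos': array([ 1.13339514e+00,  3.00501635e-01,  1.52156237e+00, -6.88514285e-06,
        1.32071000e+00, -6.66050909e-02]), 'joint_vel': array([ 0.00087798, -0.00112947, -0.00136885,  0.00110343, -0.00079645,
        0.00078675]), 'tau': array([ 1.44872138e-03, -5.31806695e+01, -3.52733874e+01,  7.09446031e-02,
        2.43432366e-02, -8.04072056e-05]), 'ee_pos': array([0.19920328, 0.5124044 , 0.22387748]), 'eef_rot': array([-1.57072435e+00,  1.17917833e-03,  1.20000198e+00]), 'force': array([ 0.59760555, -0.09665461, -0.03348485]), 'moment': array([-0.00768678, -0.02397323, -0.05111336]), 'grip_width': 0.09417827682551676}
side {'fx': 443.32822344815816, 'fy': 443.32822344815816, 'cx': 260.3951684025218, 'cy': 192.83677026152168, 'view': array([[ 0.91038914, -0.41351989, -0.01388923, -0.3231198 ],
       [-0.28534809, -0.60319481, -0.74480366,  0.34823501],
       [ 0.29961321,  0.68202443, -0.66713912,  0.53944534],
       [ 0.        ,  0.        ,  0.        ,  1.        ]])}
top {'fx': 356.6417833685398, 'fy': 356.6417833685398, 'cx': 255.87156204119603, 'cy': 191.86375620520073, 'view': array([[ 0.02406994, -0.99924361, -0.03054243,  0.28392602],
       [-0.98197513, -0.01790275, -0.18816041,  0.50569556],
       [ 0.1874713 ,  0.03452092, -0.98166329,  0.81618891],
       [ 0.        ,  0.        ,  0.        ,  1.        ]])}
```

View pics/top0.png

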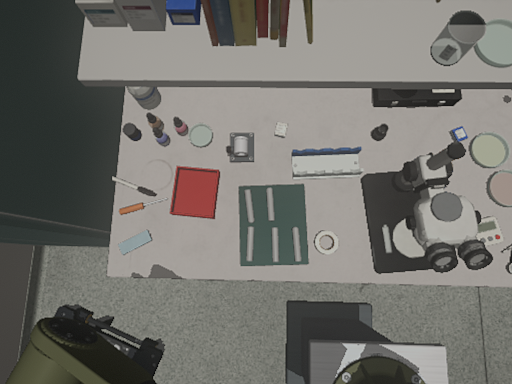

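View pics/side0.png

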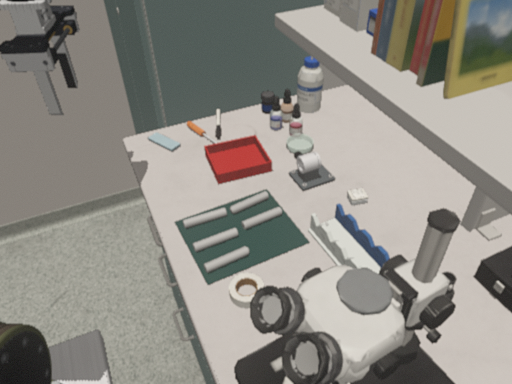

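```bash
cat > h.py <<'E'
import numpy as np,cv2
from station import get_obs,cams
def world(n,d):
    c=cams.get_calibration(n);v,u=np.mgrid[:384,:512]
    P=np.stack([(u-c['cx'])/c['fx']*d,(v-c['cy'])/c['fy']*d,d],-1)
    V=c['view'];return (P-V[:3,3])@V[:3,:3]
def rect(p,d,n,z,x0,x1,y0,y1,s):
    "orthographic picture of plane z; up=+x, left=+y, s px per mm"
    c=cams.get_calibration(n);W=int((y1-y0)*1000*s);H=int((x1-x0)*1000*s)
    r,q=np.mgrid[:H,:W];X=np.stack([x1-r/s/1e3,y1-q/s/1e3,0*r+z],-1)
    C=X@c['view'][:3,:3].T+c['view'][:3,3]
    return cv2.remap(p,(C[...,0]/C[...,2]*c['fx']+c['cx']).astype('f4'),(C[...,1]/C[...,2]*c['fy']+c['cy']).astype('f4'),cv2.INTER_CUBIC)
def bar(P,mask):
    r=cv2.minAreaRect((P[mask][:,:2]*1000).astype('f4'));return r
E
python3 - <<'E'
from h import *
P={};I={}
for n in("top","side"):
    I[n]=cv2.imread(f"pics/{n}0.png");d=np.load(f"pics/{n}0.npy");P[n]=world(n,d)
    Z=P[n][...,2]
    m0=(P[n][...,0]>.25)&(P[n][...,0]<.7)&(abs(P[n][...,1])<.4)
    hsv=cv2.cvtColor(I[n],cv2.COLOR_BGR2HSV)
    g=(hsv[...,0]>65)&(hsv[...,0]<100)&(hsv[...,1]>80)&m0&(Z<.012)
    k,l,s,c=cv2.connectedComponentsWithStats(g.astype('u1'));i=1+s[1:,4].argmax()
    r=cv2.minAreaRect((P[n][l==i][:,:2]*1000).astype('f4'));print(n,'mat',r,np.median(Z[l==i])*1e3)
    M=cv2.fillConvexPoly(np.zeros((384,512),'u1'),cv2.convexHull(np.argwhere(l==i)[:,::-1].astype('i4')),1)>0
    a=M&(Z>.009)
    k,l,s,c=cv2.connectedComponentsWithStats(a.astype('u1'))
    for i in range(1,k):
        if s[i,4]>30:
            q=P[n][(l==i)&(Z>.014)];
            if len(q)>9:
                xy=q[:,:2]*1e3;r=cv2.minAreaRect(xy.astype('f4'));v=np.linalg.svd(xy-xy.mean(0))[2][0]
                print(n,'post',c[i].round(),np.round(r[0],1),np.round(r[1],1),'dir deg',round(np.degrees(np.arctan2(v[1],v[0])),1),'zmax',np.percentile(q[:,2],90).round(4))
    red=((hsv[...,0]<8)|(hsv[...,0]>172))&(hsv[...,1]>150)&m0
    k,l,s,c=cv2.connectedComponentsWithStats(red.astype('u1'));i=1+s[1:,4].argmax()
    q=P[n][(l==i)&(Z>.022)];print('tray',cv2.minAreaRect((q[:,:2]*1e3).astype('f4')))
    b=(hsv[...,0]>100)&(hsv[...,0]<130)&(hsv[...,1]>110)&(Z>.02)&(Z<.06)&m0
    q=P[n][b];print('blue',cv2.minAreaRect((q[:,:2]*1e3).astype('f4')),np.percentile(q[:,2],95))
    hx=(Z>.015)&(Z<.08)&m0
    k,l,s,c=cv2.connectedComponentsWithStats(hx.astype('u1'))
    for i in range(1,k):
        if s[i,4]>80:
            q=P[n][l==i];print(n,'comp',c[i].round(),q.min(0).round(3),q.max(0).round(3))
p=I['top'];im=rect(p,None,'top',.045,.40,.70,-.15,.2,2)
cv2.imwrite('pics/r1.png',im)
E
```

```text
Traceback (most recent call last):
ValueError: attempt to get argmax of an empty sequence
```

```bash
python3 - <<'E'
from h import *
for n,pts in(("top",[(241,225),(250,243),(195,190),(326,163),(241,147),(355,150)]),("side",[(240,230),(215,240),(240,160),(310,165)])):
    I=cv2.imread(f"pics/{n}0.png");P=world(n,np.load(f"pics/{n}0.npy"));h=cv2.cvtColor(I,cv2.COLOR_BGR2HSV)
    for u,v in pts: print(n,u,v,h[v,u],P[v,u].round(3))
E
```

```text
top 241 225 [77 41 87] [0.423 0.332 0.003]
top 250 243 [ 20  10 160] [0.377 0.307 0.019]
top 195 190 [  1 151 155] [ 0.512  0.455 -0.   ]
top 326 163 [ 35   8 182] [0.588 0.116 0.004]
top 241 147 [ 15   6 182] [0.609 0.334 0.064]
top 355 150 [109  81  95] [0.615 0.048 0.035]
side 240 230 [83 65 86] [0.428 0.255 0.002]
side 215 240 [ 15  12 173] [0.373 0.239 0.016]
side 240 160 [  1 172 188] [0.511 0.455 0.002]
side 310 165 [ 17  10 176] [0.613 0.321 0.049]
```

```bash
cat > m.py <<'E'
from h import *
P={};I={}
for n in("top","side"):
    I[n]=cv2.imread(f"pics/{n}0.png");d=np.load(f"pics/{n}0.npy");P[n]=world(n,d)
    X,Y,Z=np.moveaxis(P[n],-1,0)
    m0=(X>.25)&(X<.75)&(Y>0.0)&(Y<.55)
    hsv=cv2.cvtColor(I[n],cv2.COLOR_BGR2HSV)
    g=(hsv[...,0]>60)&(hsv[...,0]<100)&(hsv[...,1]>25)&(hsv[...,2]<120)&m0&(Z<.012)
    k,l,s,c=cv2.connectedComponentsWithStats(g.astype('u1'));i=1+s[1:,4].argmax()
    r=cv2.minAreaRect((P[n][l==i][:,:2]*1000).astype('f4'));print(n,'mat',np.round(r[0]+r[1],1),r[2],np.median(Z[l==i])*1e3)
    M=cv2.fillConvexPoly(np.zeros((384,512),'u1'),cv2.convexHull(np.argwhere(l==i)[:,::-1].astype('i4')),1)>0
    k,l,s,c=cv2.connectedComponentsWithStats((M&(Z>.009)).astype('u1'))
    for i in range(1,k):
        q=P[n][(l==i)&(Z>.012)]
        if len(q)>30:
            xy=q[:,:2]*1e3;r=cv2.minAreaRect(xy.astype('f4'));v=np.linalg.svd(xy-xy.mean(0))[2][0]
            print(n,'post',c[i].round(),np.round(r[0]+r[1],1),'dir',round(np.degrees(np.arctan(v[1]/v[0])),1),'z',np.percentile(q[:,2],90).round(4))
    red=((hsv[...,0]<8)|(hsv[...,0]>172))&(hsv[...,1]>110)&m0
    k,l,s,c=cv2.connectedComponentsWithStats(red.astype('u1'));i=1+s[1:,4].argmax()
    r=cv2.minAreaRect((P[n][(l==i)][:,:2]*1e3).astype('f4'));print('tray',np.round(r[0]+r[1]+(r[2],),1))
    b=(hsv[...,0]>100)&(hsv[...,0]<130)&(hsv[...,1]>60)&(Z>.02)&(Z<.06)&m0
    q=P[n][b];r=cv2.minAreaRect((q[:,:2]*1e3).astype('f4'));print('blue',np.round(r[0]+r[1]+(r[2],),1),np.percentile(q[:,2],95))
    k,l,s,c=cv2.connectedComponentsWithStats(((Z>.012)&(Z<.1)&m0).astype('u1'))
    for i in range(1,k):
        if s[i,4]>80:
            q=P[n][l==i];r=cv2.minAreaRect((q[:,:2]*1e3).astype('f4'));print(n,'comp',c[i].round(),q.min(0).round(3),q.max(0).round(3),np.round(r[0]+r[1]+(r[2],),1))
a=rect(I['top'],None,'top',.045,.50,.69,.03,.40,2);b=rect(I['side'],None,'side',.045,.53,.69,.26,.40,4)
cv2.imwrite('pics/r1.png',a);cv2.imwrite('pics/r2.png',b)
E
python3 m.py
```

```text
top mat [427.1 252.2 201.4 167.4] 3.2233004570007324 2.6979229655881833
top post [270. 203.] [428.7 259.  183.5  17.2] dir 3.9 z 0.0194
top post [249. 205.] [423.1 299.8 185.2  22.5] dir 11.5 z 0.0202
top post [249. 243.] [377.9 309.1  15.6  84. ] dir -1.1 z 0.0202
top post [274. 244.] [376.6 246.9  26.9  83.6] dir 2.5 z 0.0197
top post [296. 244.] [379.  193.9  81.   15.9] dir 5.4 z 0.0201
tray [469.1 374.9 310.5 149.6  65.5]
blue [622.9 292.9 513.1  23.9  86.9] 0.04257622104964664
top comp [194. 132.] [0.628 0.417 0.012] [0.691 0.513 0.087] [658.  464.5  61.6  94.6   4.2]
top comp [280. 129.] [0.659 0.221 0.013] [0.695 0.252 0.023] [676.5 235.8  28.5  34.8  79. ]
top comp [161. 136.] [0.629 0.529 0.012] [0.658 0.55  0.088] [643.6 539.4  28.6  20.5   1. ]
top comp [239. 146.] [0.598 0.319 0.015] [0.64  0.372 0.066] [619.2 346.2  41.3  53.    1.3]
top comp [326. 151.] [0.605 0.035 0.012] [0.624 0.207 0.045] [614.6 120.8   9.9 172.3   3.4]
top comp [193. 190.] [0.439 0.393 0.012] [0.569 0.511 0.032] [504.8 452.6 111.2 124.6  85.6]
top comp [327. 172.] [0.55  0.033 0.012] [0.567 0.204 
[... 1706 characters left out ...]
207 0.044] [612.8 133.8  10.5 146.7   3.5]
side comp [204. 216.] [0.335 0.298 0.012] [0.418 0.315 0.021] [376.7 306.6  16.8  83.5  89. ]
side comp [261. 216.] [0.435 0.249 0.012] [0.518 0.27  0.02 ] [476.9 259.3  83.6  15.7   5.1]
side comp [333. 242.] [0.549 0.063 0.012] [0.565 0.204 0.044] [557.2 133.3  10.3 141.5   3.1]
side comp [215. 238.] [0.334 0.236 0.012] [0.418 0.253 0.022] [375.9 245.3  83.8  16.1   2.7]
side comp [226. 258.] [0.337 0.183 0.012] [0.421 0.203 0.021] [378.6 193.5  84.   15.9   4.3]
side comp [244. 286.] [0.356 0.093 0.012] [0.413 0.149 0.021] [382.1 123.1  57.9  49.6  30. ]
side comp [265. 348.] [0.316 0.    0.02 ] [0.419 0.014 0.027] [367.6   5.1 102.6  13.1   4.4]
```

View pics/r1.png

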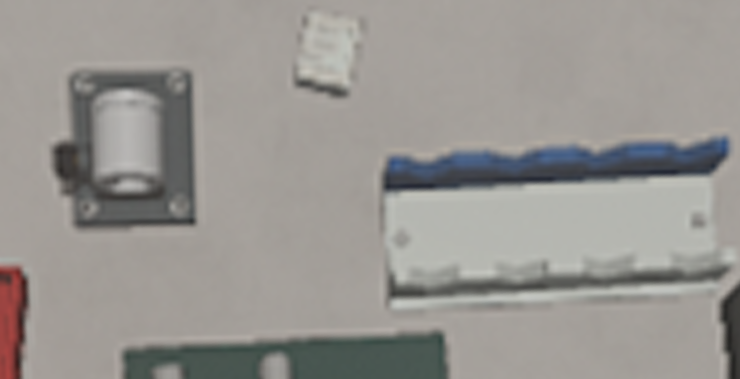

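View pics/r2.png

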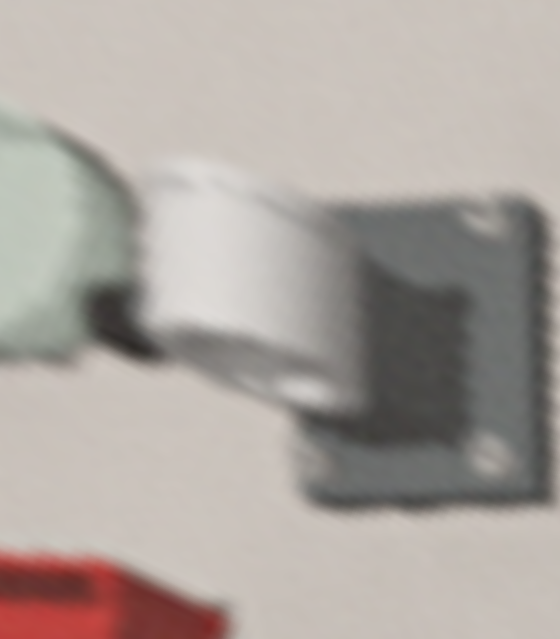

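```bash
python3 - <<'E'
from h import *
from scipy.optimize import least_squares
for n in("top","side"):
    Pw=world(n,np.load(f"pics/{n}0.npy"));X,Y,Z=np.moveaxis(Pw,-1,0)
    m=(X>.592)&(X<.645)&(Y>.31)&(Y<.358)&(Z>.048)&(Z<.07)
    q=Pw[m];
    f=lambda p,q=q:np.hypot((q[:,1]-p[0]-p[1]*(q[:,0]-.6))*np.cos(np.arctan(p[1])),q[:,2]-p[2])-.018
    s=least_squares(f,[.336,.04,.045],loss='soft_l1',f_scale=.001);print(n,m.sum(),s.x.round(4),'rms',np.std(f(s.x)).round(4))
    t=q[(q[:,2]>.055)];print('x range',np.percentile(t[:,0],[1,3,50,97,99]).round(4))
    # foot
    m=(X>.57)&(X<.66)&(Y>.29)&(Y<.375)&(Z>.005)&(Z<.011);r=cv2.minAreaRect((Pw[m][:,:2]*1e3).astype('f4'));print('foot',np.round(r[0]+r[1]+(r[2],),1),Pw[m].min(0).round(3),Pw[m].max(0).round(3))
    for x0,x1 in((.545,.572),(.6,.63)):
        m=(X>x0)&(X<x1)&(Y>.02)&(Y<.215)&(Z>.036)&(Z<.05);q=Pw[m];r=cv2.minAreaRect((q[:,:2]*1e3).astype('f4'));print('cheek',np.round(r[0]+r[1]+(r[2],),1),'ztop',np.percentile(q[:,2],90))
E
```

```text
top 225 [0.3372 0.0095 0.0446] rms 0.0014
x range [0.599  0.5999 0.6197 0.6382 0.6389]
foot [624.5 337.8  70.9  63.2   1. ] [0.589 0.306 0.005] [0.66  0.369 0.011]
cheek [558.5 118.3   8.9 170.9   3.3] ztop 0.043056263282517736
cheek [614.5 121.6   9.  170.8   3.1] ztop 0.04250781048961455
side 258 [0.3368 0.0059 0.0443] rms 0.0016
x range [0.5988 0.599  0.6168 0.6372 0.6382]
foot [623.8 335.7  64.2  72.2  89.8] [0.588 0.304 0.005] [0.66  0.368 0.011]
cheek [557.2 133.   10.1 140.7   2.9] ztop 0.04207225320180062
cheek [613.1 134.3  10.3 145.3   3.2] ztop 0.04207503397991515
```

```bash
cat > go.py <<'E'
import sys,numpy as np
from station import get_obs
from scipy.spatial.transform import Rotation as R
# usage: go.py x y z(mm) yaw(deg) [x y z yaw ...]  -> shifts in tool axes, chained
o=get_obs();p=o['ee_pos'];r=R.from_euler('xyz',o['eef_rot']);yaw=np.degrees(o['eef_rot'][2])
print('t',round(o['time_s'],2),'pos',(p*1e3).round(1),'rpy',np.degrees(o['eef_rot']).round(2),'F',o['force'].round(1),'M',o['moment'].round(2),'w',round(o['grip_width']*1e3,1),'q1,6',o['qpos'][[0,5]].round(2))
a=list(map(float,sys.argv[1:]))
for i in range(0,len(a),4):
    t=np.array(a[i:i+3])/1e3;d=R.from_euler('xyz',[-90,0,yaw],degrees=True).inv().apply(t-p)
    s=-((a[i+3]-yaw+180)%360-180);print('x %.4f y %.4f z %.4f spin %.2f'%(*d,s));p=t;yaw=a[i+3]
E
python3 go.py 377.3 307.9 100 89 377.3 307.9 24.5 89
```

```text
t 0.1 pos [199.2 512.4 224. ] rpy [-9.000e+01  6.000e-02  6.876e+01] F [ 0.5  0.2 -1.3] M [ 0.    0.01 -0.01] w 94.3 q1,6 [ 1.13 -0.07]
x -0.1261 y 0.1240 z -0.2401 spin -20.24
x 0.0000 y 0.0755 z -0.0000 spin -0.00
```

```bash
python3 -m handwheel '[{"fingers":0.1,"x":-0.013,"y":0.012,"z":-0.024,"spin":-2},{"fingers":0.1,"x":-0.032,"y":0.031,"z":-0.060,"spin":-5},{"fingers":0.1,"x":-0.050,"y":0.050,"z":-0.096,"spin":-8},{"fingers":0.1,"x":-0.069,"y":0.068,"z":-0.132,"spin":-11},{"fingers":0.1,"x":-0.088,"y":0.087,"z":-0.168,"spin":-14},{"fingers":0.1,"x":-0.107,"y":0.105,"z":-0.204,"spin":-17},{"fingers":0.1,"x":-0.120,"y":0.118,"z":-0.228,"spin":-19},{"fingers":0.1,"x":-0.126,"y":0.124,"z":-0.240,"spin":-20.2},{"fingers":0.1,"x":-0.126,"y":0.124,"z":-0.240,"spin":-20.2},{"fingers":0.1,"x":-0.126,"y":0.124,"z":-0.240,"spin":-20.2}]' 30
python3 go.py 377.3 307.9 24.5 89; python3 - <<'E'
from h import *
p,d=cams.camera("side");cv2.imwrite("pics/s1.png",cv2.resize(p[150:320,120:340,::-1],None,fx=3,fy=3,interpolation=2))
E
```

```text
time_s: 1.1
ee_pos: [0.3772, 0.3085, 0.1006]
eef_rot: [-1.571, -0.0, 1.551]
force: [0.1, 0.7, 0.2]
grip_width: 0.052
t 1.1 pos [377.2 308.5 100.6] rpy [-89.99  -0.    88.89] F [0.1 0.7 0.2] M [ 0.05 -0.01 -0.06] w 52.0 q1,6 [ 0.61 -0.94]
x -0.0006 y 0.0761 z -0.0002 spin -0.11
```

View pics/s1.png

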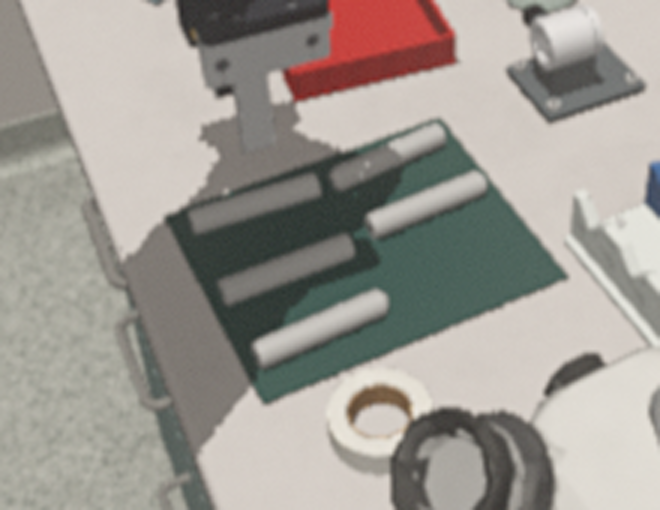

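```bash
python3 -m handwheel '[{"fingers":0.1,"x":0,"y":0.020,"z":0,"spin":0},{"fingers":0.1,"x":0,"y":0.045,"z":0,"spin":0},{"fingers":0.1,"x":0,"y":0.065,"z":0,"spin":0},{"fingers":0.1,"x":0,"y":0.0763,"z":0,"spin":0},{"fingers":0.1,"x":0,"y":0.0763,"z":0,"spin":0},{"fingers":-1,"x":0,"y":0.0763,"z":0,"spin":0},{"fingers":-1,"x":0,"y":0.0763,"z":0,"spin":0},{"fingers":-1,"x":0,"y":0.0763,"z":0,"spin":0},{"fingers":-1,"x":0,"y":0.0763,"z":0,"spin":0},{"fingers":-1,"x":0,"y":0.0763,"z":0,"spin":0}]' 30
python3 go.py 377.3 307.9 100 90.7 535 336.5 58.5 90.7
```

```text
time_s: 2.15
ee_pos: [0.3775, 0.3082, 0.0244]
eef_rot: [-1.571, -0.0, 1.552]
force: [0.6, 0.6, 1.9]
grip_width: 0.0158
t 2.15 pos [377.5 308.2  24.4] rpy [-9.002e+01 -2.000e-02  8.895e+01] F [0.6 0.6 1.9] M [-0.04 -0.03 -0.01] w 15.8 q1,6 [ 0.61 -0.94]
x -0.0003 y -0.0756 z 0.0002 spin -1.75
x 0.0267 y 0.0415 z -0.1580 spin -0.00
```

```bash
python3 -m handwheel '[{"fingers":-1,"x":0,"y":-0.010,"z":0,"spin":0},{"fingers":-1,"x":0,"y":-0.030,"z":0,"spin":0},{"fingers":-1,"x":0,"y":-0.050,"z":-0.010,"spin":-0.5},{"fingers":-1,"x":0.005,"y":-0.060,"z":-0.035,"spin":-1},{"fingers":-1,"x":0.010,"y":-0.060,"z":-0.065,"spin":-1.75},{"fingers":-1,"x":0.015,"y":-0.056,"z":-0.100,"spin":-1.75},{"fingers":-1,"x":0.020,"y":-0.046,"z":-0.130,"spin":-1.75},{"fingers":-1,"x":0.025,"y":-0.038,"z":-0.150,"spin":-1.75},{"fingers":-1,"x":0.025,"y":-0.034,"z":-0.162,"spin":-1.75},{"fingers":-1,"x":0.025,"y":-0.034,"z":-0.162,"spin":-1.75}]' 30
python3 go.py 545 336.0 58.4 90.7 ; python3 - <<'E'
from h import *
p,d=cams.camera("side");cv2.imwrite("pics/s2.png",cv2.resize(p[110:210,240:380,::-1],None,fx=5,fy=5,interpolation=2))
p,d2=cams.camera("top");P=world("top",d2);X,Y,Z=np.moveaxis(P,-1,0)
for x in np.arange(.575,.6,.003):
    m=(abs(X-x)<.0015)&(abs(Y-.336)<.02)&(Z>.02)&(Z<.065);q=P[m]
    if m.sum(): print(round(x,3),m.sum(),q[:,1].mean().round(4),q[:,1].min().round(3),q[:,1].max().round(3),q[:,2].max().round(4))
E
```

```text
time_s: 3.15
ee_pos: [0.5404, 0.3298, 0.0578]
eef_rot: [-1.57, 0.0, 1.582]
force: [-0.4, 0.2, -0.4]
grip_width: 0.015
t 3.15 pos [540.4 329.8  57.8] rpy [-8.996e+01  3.000e-02  9.065e+01] F [-0.4  0.2 -0.4] M [ 0.04 -0.03  0.02] w 15.0 q1,6 [ 0.49 -1.09]
x 0.0061 y -0.0006 z -0.0047 spin -0.05
```

View pics/s2.png

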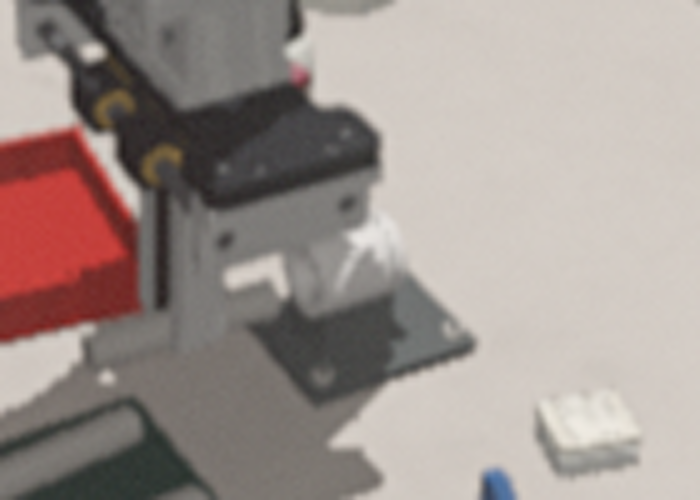

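```bash
python3 -m handwheel '[{"fingers":-1,"x":0.003,"y":-0.0003,"z":-0.002,"spin":0},{"fingers":-1,"x":0.0062,"y":-0.0006,"z":-0.005,"spin":0},{"fingers":-1,"x":0.0062,"y":-0.0006,"z":-0.005,"spin":0},{"fingers":-1,"x":0.0062,"y":-0.0006,"z":-0.008,"spin":0},{"fingers":-1,"x":0.0062,"y":-0.0006,"z":-0.011,"spin":0},{"fingers":-1,"x":0.0062,"y":-0.0006,"z":-0.014,"spin":0},{"fingers":-1,"x":0.0062,"y":-0.0006,"z":-0.017,"spin":0},{"fingers":-1,"x":0.0062,"y":-0.0006,"z":-0.019,"spin":0},{"fingers":-1,"x":0.0062,"y":-0.0006,"z":-0.020,"spin":0},{"fingers":-1,"x":0.0062,"y":-0.0006,"z":-0.020,"spin":0}]' 30
python3 go.py 567 336.3 58.4 90.7
```

```text
time_s: 4.25
ee_pos: [0.5598, 0.3366, 0.0587]
eef_rot: [-1.571, 0.0, 1.583]
force: [-0.0, 0.4, -1.3]
grip_width: 0.0152
t 4.25 pos [559.8 336.6  58.7] rpy [-90.    0.   90.7] F [-0.   0.4 -1.3] M [-0.01 -0.01  0.07] w 15.2 q1,6 [ 0.49 -1.1 ]
x -0.0004 y 0.0003 z -0.0072 spin -0.00
```

```bash
python3 -m handwheel '[{"fingers":-1,"x":0,"y":0,"z":-0.001,"spin":0},{"fingers":-1,"x":0,"y":0,"z":-0.002,"spin":0},{"fingers":-1,"x":0,"y":0,"z":-0.003,"spin":0},{"fingers":-1,"x":0,"y":0,"z":-0.004,"spin":0},{"fingers":-1,"x":0,"y":0,"z":-0.005,"spin":0},{"fingers":-1,"x":0,"y":0,"z":-0.0055,"spin":0},{"fingers":-1,"x":0,"y":0,"z":-0.006,"spin":0},{"fingers":-1,"x":0,"y":0,"z":-0.0065,"spin":0},{"fingers":-1,"x":0,"y":0,"z":-0.007,"spin":0},{"fingers":-1,"x":0,"y":0,"z":-0.007,"spin":0}]' 30
python3 go.py
python3 -m handwheel '[{"fingers":-1,"x":0,"y":0,"z":-0.0003,"spin":0},{"fingers":-1,"x":0,"y":0,"z":-0.0006,"spin":0},{"fingers":-1,"x":0,"y":0,"z":-0.001,"spin":0},{"fingers":-1,"x":0,"y":0,"z":-0.001,"spin":0},{"fingers":-1,"x":0,"y":0,"z":-0.0013,"spin":0},{"fingers":-1,"x":0,"y":0,"z":-0.0016,"spin":0},{"fingers":-1,"x":0,"y":0,"z":-0.002,"spin":0},{"fingers":-1,"x":0,"y":0,"z":-0.002,"spin":0},{"fingers":-1,"x":0,"y":0,"z":-0.002,"spin":0},{"fingers":-1,"x":0,"y":0,"z":-0.002,"spin":0}]' 30
python3 go.py
```

```text
time_s: 5.25
ee_pos: [0.5663, 0.3368, 0.0586]
eef_rot: [-1.57, 0.0, 1.583]
force: [-4.2, -0.0, -0.7]
grip_width: 0.0149
t 5.25 pos [566.3 336.8  58.6] rpy [-8.994e+01  1.000e-02  9.071e+01] F [-4.2 -0.  -0.7] M [-0.01  0.69 -0.02] w 14.9 q1,6 [ 0.48 -1.1 ]
time_s: 6.25
ee_pos: [0.5669, 0.3367, 0.058]
eef_rot: [-1.566, 0.001, 1.583]
force: [-13.2, -1.1, 0.5]
grip_width: 0.0152
t 6.25 pos [566.9 336.7  58. ] rpy [-8.974e+01  8.000e-02  9.073e+01] F [-13.2  -1.1   0.5] M [-0.15  2.49  0.  ] w 15.2 q1,6 [ 0.48 -1.1 ]
```

```bash
python3 -m handwheel '[{"fingers":-1,"x":0,"y":0,"z":0.008,"spin":0},{"fingers":-1,"x":0,"y":0,"z":0.024,"spin":0},{"fingers":-1,"x":0,"y":0,"z":0.034,"spin":2},{"fingers":-1,"x":0,"y":0,"z":0.038,"spin":8},{"fingers":-1,"x":0,"y":0,"z":0.038,"spin":16},{"fingers":-1,"x":0,"y":0,"z":0.038,"spin":24},{"fingers":-1,"x":0,"y":0,"z":0.038,"spin":32},{"fingers":-1,"x":0,"y":0,"z":0.038,"spin":40},{"fingers":-1,"x":0,"y":0,"z":0.038,"spin":48},{"fingers":-1,"x":0,"y":0,"z":0.038,"spin":56}]' 30
python3 -m handwheel '[{"fingers":-1,"x":0,"y":0,"z":0,"spin":8.5},{"fingers":-1,"x":0,"y":0,"z":0,"spin":17},{"fingers":-1,"x":0,"y":0,"z":0,"spin":25.5},{"fingers":-1,"x":0,"y":0,"z":0,"spin":34},{"fingers":-1,"x":0,"y":0,"z":0,"spin":42.5},{"fingers":-1,"x":0,"y":0,"z":0,"spin":51},{"fingers":-1,"x":0,"y":0,"z":0,"spin":59.5},{"fingers":-1,"x":0,"y":0,"z":0,"spin":68},{"fingers":-1,"x":0,"y":0,"z":0,"spin":76.5},{"fingers":-1,"x":0,"y":0,"z":0,"spin":85}]' 30
python3 -m handwheel '[{"fingers":-1,"x":0,"y":0,"z":0,"spin":8},{"fingers":-1,"x":0,"y":0,"z":0,"spin":16},{"fingers":-1,"x":0,"y":0,"z":0,"spin":24},{"fingers":-1,"x":0,"y":0,"z":0,"spin":30},{"fingers":-1,"x":0,"y":0,"z":0,"spin":35},{"fingers":-1,"x":0,"y":0,"z":0,"spin":38},{"fingers":-1,"x":0,"y":0,"z":0,"spin":39},{"fingers":-1,"x":0,"y":0,"z":0,"spin":39},{"fingers":-1,"x":0,"y":0,"z":0,"spin":39},{"fingers":-1,"x":0,"y":0,"z":0,"spin":39}]' 30
python3 go.py 560 336.6 58.4 -89.3
```

```text
time_s: 7.25
ee_pos: [0.5309, 0.3364, 0.0591]
eef_rot: [-1.571, -0.001, 0.6]
force: [0.3, -1.5, -1.3]
grip_width: 0.0153
time_s: 8.25
ee_pos: [0.5309, 0.3364, 0.0591]
eef_rot: [-1.569, -0.001, -0.884]
force: [-0.3, 0.9, -0.9]
grip_width: 0.015
time_s: 9.25
ee_pos: [0.5307, 0.3364, 0.0588]
eef_rot: [-1.571, 0.0, -1.558]
force: [0.7, 1.1, -1.9]
grip_width: 0.0152
t 9.25 pos [530.7 336.4  58.8] rpy [-89.99   0.   -89.25] F [ 0.7  1.1 -1.9] M [-0.03  0.11 -0.02] w 15.2 q1,6 [0.51 2.06]
x 0.0001 y 0.0004 z 0.0293 spin 0.05
```

```bash
python3 -m handwheel '[{"fingers":-1,"x":0,"y":0.0003,"z":0.008,"spin":0},{"fingers":-1,"x":0,"y":0.0003,"z":0.018,"spin":0},{"fingers":-1,"x":0,"y":0.0003,"z":0.024,"spin":0},{"fingers":-1,"x":0,"y":0.0003,"z":0.028,"spin":0},{"fingers":-1,"x":0,"y":0.0003,"z":0.030,"spin":0},{"fingers":-1,"x":0,"y":0.0003,"z":0.032,"spin":0},{"fingers":-1,"x":0,"y":0.0003,"z":0.034,"spin":0},{"fingers":-1,"x":0,"y":0.0003,"z":0.035,"spin":0},{"fingers":-1,"x":0,"y":0.0003,"z":0.036,"spin":0},{"fingers":-1,"x":0,"y":0.0003,"z":0.0365,"spin":0}]' 30
python3 -m handwheel '[{"fingers":-1,"x":0,"y":0,"z":0.0003,"spin":0},{"fingers":-1,"x":0,"y":0,"z":0.0006,"spin":0},{"fingers":-1,"x":0,"y":0,"z":0.001,"spin":0},{"fingers":-1,"x":0,"y":0,"z":0.001,"spin":0},{"fingers":-1,"x":0,"y":0,"z":0.0013,"spin":0},{"fingers":-1,"x":0,"y":0,"z":0.0016,"spin":0},{"fingers":-1,"x":0,"y":0,"z":0.002,"spin":0},{"fingers":-1,"x":0,"y":0,"z":0.002,"spin":0},{"fingers":-1,"x":0,"y":0,"z":0.002,"spin":0},{"fingers":-1,"x":0,"y":0,"z":0.002,"spin":0}]' 30
python3 go.py
```

```text
time_s: 10.25
ee_pos: [0.5667, 0.3368, 0.0583]
eef_rot: [-1.572, -0.0, -1.558]
force: [-4.2, -1.0, -0.3]
grip_width: 0.0153
time_s: 11.25
ee_pos: [0.5673, 0.3368, 0.0577]
eef_rot: [-1.576, -0.001, -1.558]
force: [-13.5, -0.9, 1.6]
grip_width: 0.0151
t 11.25 pos [567.3 336.8  57.7] rpy [-9.027e+01 -8.000e-02 -8.926e+01] F [-13.5  -0.9   1.6] M [-0.31  2.57  0.08] w 15.1 q1,6 [0.48 2.04]
```

```bash
cat > tray.py <<'E'
from h import *
for n in("top","side"):
    p,d=cams.camera(n);P=world(n,d);X,Y,Z=np.moveaxis(P,-1,0);hsv=cv2.cvtColor(p,cv2.COLOR_RGB2HSV)
    red=((hsv[...,0]<8)|(hsv[...,0]>172))&(hsv[...,1]>110)&(X>.3)&(X<.7)&(Y>.3)&(Y<.62)&(Z<.035)&(Z>-.005)
    k,l,s,c=cv2.connectedComponentsWithStats(red.astype('u1'));i=1+s[1:,4].argmax()
    r=cv2.minAreaRect((P[(l==i)][:,:2]*1e3).astype('f4'));print('tray',n,np.round(r[0]+r[1]+(r[2],),1))
E
python3 -m handwheel '[{"fingers":-1,"x":0,"y":0,"z":-0.010,"spin":0},{"fingers":-1,"x":0,"y":0,"z":-0.028,"spin":0},{"fingers":-1,"x":0,"y":-0.010,"z":-0.045,"spin":0},{"fingers":-1,"x":-0.015,"y":-0.025,"z":-0.058,"spin":0},{"fingers":-1,"x":-0.040,"y":-0.030,"z":-0.063,"spin":0},{"fingers":-1,"x":-0.055,"y":-0.030,"z":-0.065,"spin":0},{"fingers":-1,"x":-0.060,"y":-0.030,"z":-0.065,"spin":0},{"fingers":-1,"x":-0.060,"y":-0.030,"z":-0.065,"spin":0},{"fingers":-1,"x":-0.060,"y":-0.030,"z":-0.065,"spin":0},{"fingers":-1,"x":-0.060,"y":-0.030,"z":-0.065,"spin":0}]' 30
python3 tray.py; python3 go.py 504 477 80 -90 504 477 26 -90
```

```text
time_s: 12.25
ee_pos: [0.5037, 0.3952, 0.0881]
eef_rot: [-1.571, -0.0, -1.559]
force: [-0.7, -0.3, -0.9]
grip_width: 0.0149
tray top [455.9 503.2  35.6  17.3  36.7]
tray side [502.9 450.6 113.7 122.9  85.1]
t 12.35 pos [503.7 395.4  88.3] rpy [-9.002e+01 -1.000e-02 -8.934e+01] F [ 0.   0.5 -1. ] M [-0.01  0.19 -0.04] w 15.3 q1,6 [0.61 2.17]
x -0.0816 y 0.0083 z 0.0012 spin 0.66
x 0.0000 y 0.0540 z -0.0000 spin -0.00
```

```bash
python3 -m handwheel '[{"fingers":-1,"x":-0.020,"y":0,"z":0.001,"spin":0},{"fingers":-1,"x":-0.050,"y":0.005,"z":0.001,"spin":0},{"fingers":-1,"x":-0.075,"y":0.015,"z":0.001,"spin":0},{"fingers":-1,"x":-0.082,"y":0.035,"z":0.001,"spin":0},{"fingers":-1,"x":-0.082,"y":0.052,"z":0.001,"spin":0},{"fingers":-1,"x":-0.082,"y":0.060,"z":0.001,"spin":0},{"fingers":-1,"x":-0.082,"y":0.0625,"z":0.001,"spin":0},{"fingers":-1,"x":-0.082,"y":0.0625,"z":0.001,"spin":0},{"fingers":-0.3,"x":-0.082,"y":0.0625,"z":0.001,"spin":0},{"fingers":-0.3,"x":-0.082,"y":0.0625,"z":0.001,"spin":0}]' 30
python3 go.py 504 477 80 -90 471.7 311.6 90 -81 471.7 311.6 24.4 -81
```

```text
time_s: 13.35
ee_pos: [0.5039, 0.4777, 0.0267]
eef_rot: [-1.57, 0.0, -1.559]
force: [-0.3, -6.7, 4.7]
grip_width: 0.0276
t 13.35 pos [503.9 477.7  26.7] rpy [-8.996e+01  1.000e-02 -8.931e+01] F [-0.3 -6.7  4.7] M [-1.15  0.09 -0.03] w 27.6 q1,6 [0.71 2.27]
x 0.0007 y -0.0533 z 0.0001 spin 0.69
x 0.1654 y -0.0100 z -0.0323 spin -9.00
x -0.0000 y 0.0656 z -0.0000 spin -0.00
```

```bash
python3 -m handwheel '[{"fingers":-0.3,"x":0.001,"y":-0.010,"z":0,"spin":0},{"fingers":-0.3,"x":0.001,"y":-0.040,"z":0,"spin":0},{"fingers":0,"x":0.015,"y":-0.060,"z":0,"spin":-1},{"fingers":0.1,"x":0.050,"y":-0.063,"z":-0.010,"spin":-3},{"fingers":0.1,"x":0.095,"y":-0.063,"z":-0.020,"spin":-6},{"fingers":0.1,"x":0.140,"y":-0.063,"z":-0.028,"spin":-8},{"fingers":0.1,"x":0.160,"y":-0.063,"z":-0.032,"spin":-8.3},{"fingers":0.1,"x":0.166,"y":-0.063,"z":-0.032,"spin":-8.3},{"fingers":0.1,"x":0.166,"y":-0.063,"z":-0.032,"spin":-8.3},{"fingers":0.1,"x":0.166,"y":-0.063,"z":-0.032,"spin":-8.3}]' 30
python3 tray.py; python3 go.py 471.7 311.6 24.4 -81;
```

```text
time_s: 14.35
ee_pos: [0.4739, 0.3127, 0.0893]
eef_rot: [-1.57, 0.001, -1.413]
force: [0.6, -0.7, 0.5]
grip_width: 0.0515
tray top [503.2 453.4 108.2 121.5  86. ]
tray side [491.  452.6 113.1  99.4  85.5]
t 14.45 pos [473.6 312.7  88.9] rpy [-8.999e+01  1.000e-02 -8.094e+01] F [-0.1  0.1 -1.4] M [0.02 0.16 0.01] w 51.6 q1,6 [0.52 1.93]
x 0.0008 y 0.0645 z -0.0020 spin 0.06
```

```bash
python3 -m handwheel '[{"fingers":0.1,"x":0.001,"y":0.015,"z":-0.002,"spin":0},{"fingers":0.1,"x":0.001,"y":0.040,"z":-0.002,"spin":0},{"fingers":0.1,"x":0.001,"y":0.058,"z":-0.002,"spin":0},{"fingers":0.1,"x":0.001,"y":0.0645,"z":-0.002,"spin":0},{"fingers":0.1,"x":0.001,"y":0.0645,"z":-0.002,"spin":0},{"fingers":-1,"x":0.001,"y":0.0645,"z":-0.002,"spin":0},{"fingers":-1,"x":0.001,"y":0.0645,"z":-0.002,"spin":0},{"fingers":-1,"x":0.001,"y":0.0645,"z":-0.002,"spin":0},{"fingers":-1,"x":0.001,"y":0.0645,"z":-0.002,"spin":0},{"fingers":-1,"x":0.001,"y":0.0645,"z":-0.002,"spin":0}]' 30
python3 go.py 545 336 58.2 -89.3
```

```text
time_s: 15.45
ee_pos: [0.4718, 0.3104, 0.0247]
eef_rot: [-1.57, 0.0, -1.414]
force: [-0.6, -0.8, 1.7]
grip_width: 0.0152
t 15.45 pos [471.8 310.4  24.7] rpy [-8.997e+01  1.000e-02 -8.100e+01] F [-0.6 -0.8  1.7] M [-0.26  0.1  -0.01] w 15.2 q1,6 [0.52 1.93]
x -0.0138 y -0.0335 z 0.0763 spin 8.30
```

```bash
python3 -m handwheel '[{"fingers":-1,"x":0,"y":-0.010,"z":0,"spin":0},{"fingers":-1,"x":0,"y":-0.030,"z":0,"spin":1},{"fingers":-1,"x":-0.004,"y":-0.038,"z":0.015,"spin":3},{"fingers":-1,"x":-0.008,"y":-0.038,"z":0.040,"spin":6},{"fingers":-1,"x":-0.012,"y":-0.036,"z":0.060,"spin":8},{"fingers":-1,"x":-0.0138,"y":-0.034,"z":0.072,"spin":8.3},{"fingers":-1,"x":-0.0138,"y":-0.034,"z":0.076,"spin":8.3},{"fingers":-1,"x":-0.0138,"y":-0.034,"z":0.076,"spin":8.3},{"fingers":-1,"x":-0.0138,"y":-0.034,"z":0.076,"spin":8.3},{"fingers":-1,"x":-0.0138,"y":-0.034,"z":0.076,"spin":8.3}]' 30
python3 go.py 567.3 336.6 58.7 -89.3
```

```text
time_s: 16.45
ee_pos: [0.5442, 0.3358, 0.0588]
eef_rot: [-1.571, -0.0, -1.558]
force: [-0.4, -0.2, -1.6]
grip_width: 0.0147
t 16.45 pos [544.2 335.8  58.8] rpy [-90.    -0.   -89.28] F [-0.4 -0.2 -1.6] M [-0.02  0.12 -0.  ] w 14.7 q1,6 [0.5  2.05]
x -0.0005 y 0.0001 z 0.0231 spin 0.02
```

```bash
python3 -m handwheel '[{"fingers":-1,"x":-0.0005,"y":0,"z":0.006,"spin":0},{"fingers":-1,"x":-0.0005,"y":0,"z":0.012,"spin":0},{"fingers":-1,"x":-0.0005,"y":0,"z":0.015,"spin":0},{"fingers":-1,"x":-0.0005,"y":0,"z":0.017,"spin":0},{"fingers":-1,"x":-0.0005,"y":0,"z":0.019,"spin":0},{"fingers":-1,"x":-0.0005,"y":0,"z":0.020,"spin":0},{"fingers":-1,"x":-0.0005,"y":0,"z":0.021,"spin":0},{"fingers":-1,"x":-0.0005,"y":0,"z":0.022,"spin":0},{"fingers":-1,"x":-0.0005,"y":0,"z":0.023,"spin":0},{"fingers":-1,"x":-0.0005,"y":0,"z":0.0235,"spin":0}]' 30
python3 -m handwheel '[{"fingers":-1,"x":0,"y":0,"z":0.0003,"spin":0},{"fingers":-1,"x":0,"y":0,"z":0.0006,"spin":0},{"fingers":-1,"x":0,"y":0,"z":0.001,"spin":0},{"fingers":-1,"x":0,"y":0,"z":0.001,"spin":0},{"fingers":-1,"x":0,"y":0,"z":0.0013,"spin":0},{"fingers":-1,"x":0,"y":0,"z":0.0016,"spin":0},{"fingers":-1,"x":0,"y":0,"z":0.002,"spin":0},{"fingers":-1,"x":0,"y":0,"z":0.002,"spin":0},{"fingers":-1,"x":0,"y":0,"z":0.002,"spin":0},{"fingers":-1,"x":0,"y":0,"z":0.002,"spin":0}]' 30
python3 go.py
```

```text
time_s: 17.45
ee_pos: [0.5666, 0.3366, 0.0578]
eef_rot: [-1.575, -0.001, -1.558]
force: [-10.8, -0.9, 0.9]
grip_width: 0.0153
time_s: 18.45
ee_pos: [0.5672, 0.3365, 0.0572]
eef_rot: [-1.578, -0.002, -1.558]
force: [-18.0, -2.2, 1.9]
grip_width: 0.015
t 18.45 pos [567.2 336.5  57.2] rpy [-90.43  -0.12 -89.25] F [-18.   -2.2   1.9] M [-0.36  3.58 -0.  ] w 15.0 q1,6 [0.48 2.04]
```

```bash
python3 -m handwheel '[{"fingers":-1,"x":0,"y":0,"z":-0.008,"spin":0},{"fingers":-1,"x":0,"y":0,"z":-0.024,"spin":0},{"fingers":-1,"x":0,"y":0,"z":-0.034,"spin":-2},{"fingers":-1,"x":0,"y":0,"z":-0.038,"spin":-8},{"fingers":-1,"x":0,"y":0,"z":-0.038,"spin":-16},{"fingers":-1,"x":0,"y":0,"z":-0.038,"spin":-24},{"fingers":-1,"x":0,"y":0,"z":-0.038,"spin":-32},{"fingers":-1,"x":0,"y":0,"z":-0.038,"spin":-40},{"fingers":-1,"x":0,"y":0,"z":-0.038,"spin":-48},{"fingers":-1,"x":0,"y":0,"z":-0.038,"spin":-56}]' 30
python3 -m handwheel '[{"fingers":-1,"x":0,"y":0,"z":0,"spin":-8.5},{"fingers":-1,"x":0,"y":0,"z":0,"spin":-17},{"fingers":-1,"x":0,"y":0,"z":0,"spin":-25.5},{"fingers":-1,"x":0,"y":0,"z":0,"spin":-34},{"fingers":-1,"x":0,"y":0,"z":0,"spin":-42.5},{"fingers":-1,"x":0,"y":0,"z":0,"spin":-51},{"fingers":-1,"x":0,"y":0,"z":0,"spin":-59.5},{"fingers":-1,"x":0,"y":0,"z":0,"spin":-68},{"fingers":-1,"x":0,"y":0,"z":0,"spin":-76.5},{"fingers":-1,"x":0,"y":0,"z":0,"spin":-85}]' 30
python3 -m handwheel '[{"fingers":-1,"x":0,"y":0,"z":0,"spin":-8},{"fingers":-1,"x":0,"y":0,"z":0,"spin":-16},{"fingers":-1,"x":0,"y":0,"z":0,"spin":-24},{"fingers":-1,"x":0,"y":0,"z":0,"spin":-30},{"fingers":-1,"x":0,"y":0,"z":0,"spin":-35},{"fingers":-1,"x":0,"y":0,"z":0,"spin":-38},{"fingers":-1,"x":0,"y":0,"z":0,"spin":-39},{"fingers":-1,"x":0,"y":0,"z":0,"spin":-39},{"fingers":-1,"x":0,"y":0,"z":0,"spin":-39},{"fingers":-1,"x":0,"y":0,"z":0,"spin":-39}]' 30
python3 go.py 567 336.6 58.7 90.7
```

```text
time_s: 19.45
ee_pos: [0.5321, 0.3363, 0.0587]
eef_rot: [-1.57, -0.0, -0.574]
force: [-0.6, -0.9, -1.3]
grip_width: 0.0149
time_s: 20.45
ee_pos: [0.5321, 0.3363, 0.0587]
eef_rot: [-1.571, -0.001, 0.91]
force: [0.1, -0.1, -0.7]
grip_width: 0.0149
time_s: 21.45
ee_pos: [0.5321, 0.3362, 0.0585]
eef_rot: [-1.571, -0.0, 1.583]
force: [-0.3, -0.0, -1.1]
grip_width: 0.0153
t 21.45 pos [532.1 336.2  58.5] rpy [-90.01  -0.    90.67] F [-0.3 -0.  -1.1] M [-0.    0.04  0.  ] w 15.3 q1,6 [ 0.51 -1.08]
x -0.0000 y -0.0002 z -0.0349 spin -0.03
```

```bash
python3 -m handwheel '[{"fingers":-1,"x":0,"y":-0.0002,"z":-0.008,"spin":0},{"fingers":-1,"x":0,"y":-0.0002,"z":-0.018,"spin":0},{"fingers":-1,"x":0,"y":-0.0002,"z":-0.024,"spin":0},{"fingers":-1,"x":0,"y":-0.0002,"z":-0.028,"spin":0},{"fingers":-1,"x":0,"y":-0.0002,"z":-0.030,"spin":0},{"fingers":-1,"x":0,"y":-0.0002,"z":-0.032,"spin":0},{"fingers":-1,"x":0,"y":-0.0002,"z":-0.033,"spin":0},{"fingers":-1,"x":0,"y":-0.0002,"z":-0.034,"spin":0},{"fingers":-1,"x":0,"y":-0.0002,"z":-0.035,"spin":0},{"fingers":-1,"x":0,"y":-0.0002,"z":-0.035,"spin":0}]' 30
python3 go.py
```

```text
time_s: 22.45
ee_pos: [0.5671, 0.3366, 0.0587]
eef_rot: [-1.571, -0.0, 1.583]
force: [-0.4, -0.8, -0.8]
grip_width: 0.0153
t 22.45 pos [567.1 336.6  58.7] rpy [-90.   -0.   90.7] F [-0.4 -0.8 -0.8] M [ 0.05  0.02 -0.01] w 15.3 q1,6 [ 0.48 -1.1 ]
```

```bash
python3 -m handwheel '[{"fingers":-1,"x":0,"y":0,"z":-0.0003,"spin":0},{"fingers":-1,"x":0,"y":0,"z":-0.0006,"spin":0},{"fingers":-1,"x":0,"y":0,"z":-0.001,"spin":0},{"fingers":-1,"x":0,"y":0,"z":-0.0013,"spin":0},{"fingers":-1,"x":0,"y":0,"z":-0.0016,"spin":0},{"fingers":-1,"x":0,"y":0,"z":-0.002,"spin":0},{"fingers":-1,"x":0,"y":0,"z":-0.0023,"spin":0},{"fingers":-1,"x":0,"y":0,"z":-0.0026,"spin":0},{"fingers":-1,"x":0,"y":0,"z":-0.0026,"spin":0},{"fingers":-1,"x":0,"y":0,"z":-0.0026,"spin":0}]' 30
python3 go.py
```

```text
time_s: 23.45
ee_pos: [0.5696, 0.3366, 0.0586]
eef_rot: [-1.571, 0.0, 1.583]
force: [-2.7, -1.4, -1.6]
grip_width: 0.0152
t 23.45 pos [569.6 336.6  58.6] rpy [-8.998e+01  1.000e-02  9.071e+01] F [-2.7 -1.4 -1.6] M [-0.33  0.54 -0.09] w 15.2 q1,6 [ 0.48 -1.1 ]
```

```bash
python3 -m handwheel '[{"fingers":-1,"x":0,"y":0,"z":-0.0007,"spin":0},{"fingers":-1,"x":0,"y":0,"z":-0.0014,"spin":0},{"fingers":-1,"x":0,"y":0,"z":-0.0021,"spin":0},{"fingers":-1,"x":0,"y":0,"z":-0.0028,"spin":0},{"fingers":-1,"x":0,"y":0,"z":-0.0035,"spin":0},{"fingers":-1,"x":0,"y":0,"z":-0.0042,"spin":0},{"fingers":-1,"x":0,"y":0,"z":-0.005,"spin":0},{"fingers":-1,"x":0,"y":0,"z":-0.006,"spin":0},{"fingers":-1,"x":0,"y":0,"z":-0.007,"spin":0},{"fingers":-1,"x":0,"y":0,"z":-0.007,"spin":0}]' 30
python3 go.py 520 336 58.6 90.7 520 336 95 93.2 584.8 184 95 93.2 582.1 185.2 54 93.2
```

```text
time_s: 24.45
ee_pos: [0.5768, 0.3367, 0.0587]
eef_rot: [-1.571, -0.0, 1.583]
force: [0.4, -3.2, -2.3]
grip_width: 0.0152
t 24.45 pos [576.8 336.7  58.7] rpy [-90.01  -0.    90.7 ] F [ 0.4 -3.2 -2.3] M [-0.5  -0.03 -0.08] w 15.2 q1,6 [ 0.47 -1.11]
x -0.0001 y 0.0001 z 0.0568 spin 0.00
x 0.0000 y -0.0364 z 0.0000 spin -2.50
x -0.1554 y -0.0000 z -0.0562 spin -0.00
x 0.0013 y 0.0410 z 0.0026 spin -0.00
```

```bash
python3 -m handwheel '[{"fingers":-1,"x":0,"y":0,"z":0.005,"spin":0},{"fingers":-1,"x":0,"y":0,"z":0.015,"spin":0},{"fingers":-1,"x":0,"y":0,"z":0.027,"spin":0},{"fingers":-1,"x":0,"y":0,"z":0.037,"spin":0},{"fingers":-1,"x":0,"y":-0.010,"z":0.040,"spin":-1},{"fingers":-1,"x":-0.010,"y":-0.027,"z":0.036,"spin":-2.5},{"fingers":-1,"x":-0.035,"y":-0.035,"z":0.025,"spin":-2.5},{"fingers":-1,"x":-0.070,"y":-0.035,"z":0.012,"spin":-2.5},{"fingers":-1,"x":-0.105,"y":-0.035,"z":0,"spin":-2.5},{"fingers":-1,"x":-0.130,"y":-0.035,"z":-0.004,"spin":-2.5}]' 30
python3 go.py 583 185.2 75 93.2
```

```text
time_s: 25.45
ee_pos: [0.5834, 0.2049, 0.0947]
eef_rot: [-1.572, -0.0, 1.627]
force: [0.4, 0.1, -1.0]
grip_width: 0.0148
t 25.45 pos [583.4 204.9  94.7] rpy [-9.009e+01 -2.000e-02  9.320e+01] F [ 0.4  0.1 -1. ] M [0.02 0.03 0.05] w 14.8 q1,6 [ 0.28 -1.35]
x -0.0197 y 0.0197 z 0.0015 spin 0.00
```

```bash
python3 -m handwheel '[{"fingers":-1,"x":-0.010,"y":0,"z":0.001,"spin":0},{"fingers":-1,"x":-0.0197,"y":0.006,"z":0.0015,"spin":0},{"fingers":-1,"x":-0.0197,"y":0.014,"z":0.0015,"spin":0},{"fingers":-1,"x":-0.0197,"y":0.019,"z":0.0015,"spin":0},{"fingers":-1,"x":-0.0197,"y":0.020,"z":0.0015,"spin":0},{"fingers":-1,"x":-0.0197,"y":0.020,"z":0.0015,"spin":0},{"fingers":-1,"x":-0.0197,"y":0.020,"z":0.0015,"spin":0},{"fingers":-1,"x":-0.0197,"y":0.020,"z":0.0015,"spin":0},{"fingers":-1,"x":-0.0197,"y":0.020,"z":0.0015,"spin":0},{"fingers":-1,"x":-0.0197,"y":0.020,"z":0.0015,"spin":0}]' 30
python3 go.py 583 185.2 54 93.2; python3 - <<'E'
from h import *
p,d=cams.camera("side");cv2.imwrite("pics/s3.png",cv2.resize(p[140:280,270:410,::-1],None,fx=4,fy=4,interpolation=2))
E
```

```text
time_s: 26.45
ee_pos: [0.5819, 0.1871, 0.0738]
eef_rot: [-1.571, -0.0, 1.627]
force: [0.8, -1.1, -0.5]
grip_width: 0.0153
t 26.45 pos [581.9 187.1  73.8] rpy [-90.01  -0.    93.21] F [ 0.8 -1.1 -0.5] M [-0.03  0.04  0.02] w 15.3 q1,6 [ 0.25 -1.38]
x -0.0020 y 0.0198 z -0.0010 spin 0.01
```

View pics/s3.png

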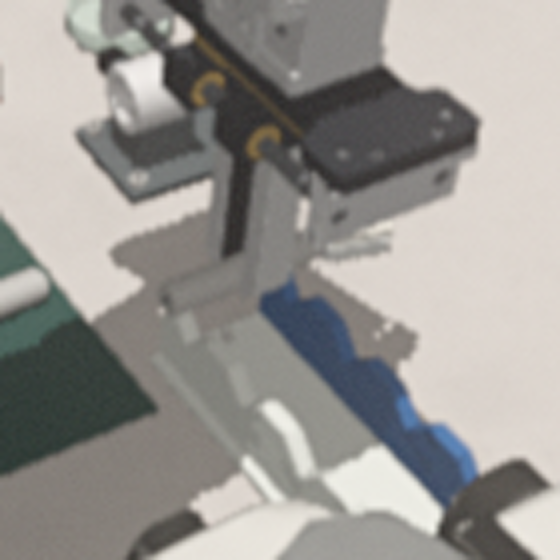

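```bash
python3 -m handwheel '[{"fingers":-1,"x":-0.002,"y":0.004,"z":-0.001,"spin":0},{"fingers":-1,"x":-0.002,"y":0.010,"z":-0.001,"spin":0},{"fingers":-1,"x":-0.002,"y":0.014,"z":-0.001,"spin":0},{"fingers":-1,"x":-0.002,"y":0.016,"z":-0.001,"spin":0},{"fingers":-1,"x":-0.002,"y":0.017,"z":-0.001,"spin":0},{"fingers":-1,"x":-0.002,"y":0.018,"z":-0.001,"spin":0},{"fingers":-1,"x":-0.002,"y":0.0187,"z":-0.001,"spin":0},{"fingers":-1,"x":-0.002,"y":0.0187,"z":-0.001,"spin":0},{"fingers":-1,"x":-0.002,"y":0.0187,"z":-0.001,"spin":0},{"fingers":-1,"x":-0.002,"y":0.0187,"z":-0.001,"spin":0}]' 30
python3 go.py
```

```text
time_s: 27.5
ee_pos: [0.583, 0.1851, 0.0551]
eef_rot: [-1.571, -0.0, 1.627]
force: [0.0, 0.4, -0.8]
grip_width: 0.0153
t 27.5 pos [583.  185.1  55.1] rpy [-90.01  -0.    93.21] F [ 0.   0.4 -0.8] M [0.04 0.06 0.01] w 15.3 q1,6 [ 0.25 -1.38]
```

```bash
python3 -m handwheel '[{"fingers":-1,"x":0,"y":0.0005,"z":0,"spin":0},{"fingers":-1,"x":0,"y":0.001,"z":0,"spin":0},{"fingers":-1,"x":0,"y":0.0012,"z":0,"spin":0},{"fingers":-1,"x":0,"y":0.0012,"z":0,"spin":0},{"fingers":-1,"x":0,"y":0.0012,"z":0,"spin":0},{"fingers":-1,"x":0,"y":0.0012,"z":0,"spin":0},{"fingers":-1,"x":0,"y":0.0012,"z":0,"spin":0},{"fingers":-1,"x":0,"y":0.0012,"z":0,"spin":0},{"fingers":-1,"x":0,"y":0.0012,"z":0,"spin":0},{"fingers":-1,"x":0,"y":0.0012,"z":0,"spin":0}]' 30
python3 go.py
python3 -m handwheel '[{"fingers":-0.8,"x":0,"y":0,"z":0,"spin":0},{"fingers":-0.6,"x":0,"y":0,"z":0,"spin":0},{"fingers":-0.4,"x":0,"y":0,"z":0,"spin":0},{"fingers":-0.4,"x":0,"y":0,"z":0,"spin":0},{"fingers":-0.4,"x":0,"y":0,"z":0,"spin":0},{"fingers":-0.4,"x":0,"y":-0.010,"z":0,"spin":0},{"fingers":-0.4,"x":0,"y":-0.030,"z":0,"spin":0},{"fingers":-0.4,"x":0,"y":-0.050,"z":0,"spin":0},{"fingers":0.1,"x":0,"y":-0.060,"z":0,"spin":0},{"fingers":0.1,"x":0,"y":-0.060,"z":0,"spin":0}]' 30
python3 go.py 477.9 259.9 100 94.8 477.9 259.9 24.5 94.8
```

```text
time_s: 28.5
ee_pos: [0.5831, 0.1851, 0.054]
eef_rot: [-1.571, 0.0, 1.627]
force: [-1.9, -2.8, 5.0]
grip_width: 0.0155
t 28.5 pos [583.1 185.1  54. ] rpy [-90.02   0.    93.2 ] F [-1.9 -2.8  5. ] M [-0.37  0.34  0.03] w 15.5 q1,6 [ 0.25 -1.38]
time_s: 29.5
ee_pos: [0.5836, 0.1853, 0.1154]
eef_rot: [-1.573, -0.001, 1.627]
force: [0.8, -0.1, 0.3]
grip_width: 0.0409
t 29.5 pos [583.6 185.3 115.4] rpy [-9.015e+01 -3.000e-02  9.320e+01] F [ 0.8 -0.1  0.3] M [-0.02  0.02 -0.01] w 40.9 q1,6 [ 0.25 -1.38]
x 0.0804 y 0.0154 z 0.1014 spin -1.60
x -0.0000 y 0.0755 z -0.0000 spin -0.00
```

```bash
python3 -m handwheel '[{"fingers":0.1,"x":0.010,"y":0,"z":0.012,"spin":0},{"fingers":0.1,"x":0.030,"y":0.002,"z":0.038,"spin":-0.5},{"fingers":0.1,"x":0.052,"y":0.008,"z":0.066,"spin":-1},{"fingers":0.1,"x":0.070,"y":0.014,"z":0.089,"spin":-1.6},{"fingers":0.1,"x":0.080,"y":0.0154,"z":0.101,"spin":-1.6},{"fingers":0.1,"x":0.080,"y":0.0154,"z":0.101,"spin":-1.6},{"fingers":0.1,"x":0.080,"y":0.0154,"z":0.101,"spin":-1.6},{"fingers":0.1,"x":0.080,"y":0.0154,"z":0.101,"spin":-1.6},{"fingers":0.1,"x":0.080,"y":0.0154,"z":0.101,"spin":-1.6},{"fingers":0.1,"x":0.080,"y":0.0154,"z":0.101,"spin":-1.6}]' 30
cat > rk.py <<'E'
import sys
from h import *
for n in("top","side"):
    p,d=cams.camera(n);P=world(n,d);X,Y,Z=np.moveaxis(P,-1,0)
    m=(X>.53)&(X<.64)&(Y>.02)&(Y<.21)&(Z>.0445)&(Z<.06)
    k,l,s,c=cv2.connectedComponentsWithStats(m.astype('u1'))
    for i in range(1,k):
        if s[i,4]>25:
            q=P[l==i];r=cv2.minAreaRect((q[:,:2]*1e3).astype('f4'));print(n,np.round(r[0]+r[1]+(r[2],),1),'z',np.percentile(q[:,2],90).round(4),'x',q[:,0].min().round(4),q[:,0].max().round(4))
    if n=='side': cv2.imwrite(sys.argv[1],cv2.resize(p[150:290,270:410,::-1],None,fx=4,fy=4,interpolation=2))
E
python3 rk.py pics/s4.png; python3 go.py 477.9 259.9 24.5 94.8
```

```text
time_s: 30.5
ee_pos: [0.4781, 0.2589, 0.0983]
eef_rot: [-1.571, 0.0, 1.654]
force: [0.5, -1.4, -0.1]
grip_width: 0.052
side [580.5 183.1  81.4  14.9   4.1] z 0.0483 x 0.5396 0.6212
t 30.6 pos [477.9 259.1  98.3] rpy [-90.     0.    94.77] F [-0.1 -0.1 -0.6] M [ 0.03 -0.01  0.04] w 51.6 q1,6 [ 0.43 -1.22]
x 0.0008 y 0.0738 z -0.0001 spin -0.03
```

View pics/s4.png

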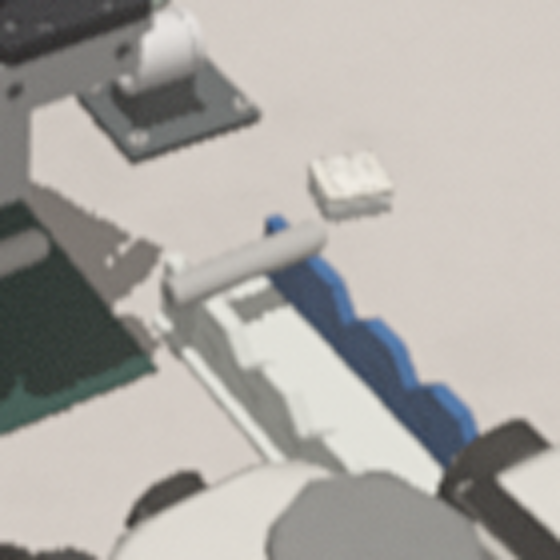

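```bash
python3 -m handwheel '[{"fingers":0.1,"x":0.0008,"y":0.020,"z":0,"spin":0},{"fingers":0.1,"x":0.0008,"y":0.045,"z":0,"spin":0},{"fingers":0.1,"x":0.0008,"y":0.066,"z":0,"spin":0},{"fingers":0.1,"x":0.0008,"y":0.0738,"z":0,"spin":0},{"fingers":0.1,"x":0.0008,"y":0.0738,"z":0,"spin":0},{"fingers":-1,"x":0.0008,"y":0.0738,"z":0,"spin":0},{"fingers":-1,"x":0.0008,"y":0.0738,"z":0,"spin":0},{"fingers":-1,"x":0.0008,"y":0.0738,"z":0,"spin":0},{"fingers":-1,"x":0.0008,"y":0.0738,"z":0,"spin":0},{"fingers":-1,"x":0.0008,"y":0.0738,"z":0,"spin":0}]' 30
python3 go.py 545 336 58.6 90.7
```

```text
time_s: 31.6
ee_pos: [0.4777, 0.2602, 0.0248]
eef_rot: [-1.571, -0.0, 1.655]
force: [-0.1, -0.8, 1.3]
grip_width: 0.0155
t 31.6 pos [477.7 260.2  24.8] rpy [-9.002e+01 -1.000e-02  9.481e+01] F [-0.1 -0.8  1.3] M [ 0.14 -0.02  0.06] w 15.5 q1,6 [ 0.43 -1.22]
x 0.0699 y -0.0338 z -0.0734 spin 4.11
```

```bash
python3 -m handwheel '[{"fingers":-1,"x":0,"y":-0.010,"z":0,"spin":0},{"fingers":-1,"x":0.005,"y":-0.030,"z":0,"spin":0},{"fingers":-1,"x":0.020,"y":-0.045,"z":-0.015,"spin":1},{"fingers":-1,"x":0.040,"y":-0.045,"z":-0.035,"spin":3},{"fingers":-1,"x":0.060,"y":-0.040,"z":-0.055,"spin":4.1},{"fingers":-1,"x":0.070,"y":-0.034,"z":-0.066,"spin":4.1},{"fingers":-1,"x":0.070,"y":-0.034,"z":-0.071,"spin":4.1},{"fingers":-1,"x":0.070,"y":-0.034,"z":-0.071,"spin":4.1},{"fingers":-1,"x":0.070,"y":-0.034,"z":-0.071,"spin":4.1},{"fingers":-1,"x":0.070,"y":-0.034,"z":-0.071,"spin":4.1}]' 30
python3 go.py 566.7 336.6 58.8 90.7
```

```text
time_s: 32.6
ee_pos: [0.5423, 0.3354, 0.0591]
eef_rot: [-1.571, -0.0, 1.583]
force: [0.1, -0.2, -0.6]
grip_width: 0.0152
t 32.6 pos [542.3 335.4  59.1] rpy [-90.01  -0.    90.68] F [ 0.1 -0.2 -0.6] M [0.01 0.03 0.01] w 15.2 q1,6 [ 0.5  -1.09]
x 0.0010 y 0.0003 z -0.0244 spin -0.02
```

```bash
python3 -m handwheel '[{"fingers":-1,"x":0.001,"y":0.0003,"z":-0.006,"spin":0},{"fingers":-1,"x":0.001,"y":0.0003,"z":-0.012,"spin":0},{"fingers":-1,"x":0.001,"y":0.0003,"z":-0.016,"spin":0},{"fingers":-1,"x":0.001,"y":0.0003,"z":-0.018,"spin":0},{"fingers":-1,"x":0.001,"y":0.0003,"z":-0.020,"spin":0},{"fingers":-1,"x":0.001,"y":0.0003,"z":-0.0215,"spin":0},{"fingers":-1,"x":0.001,"y":0.0003,"z":-0.0225,"spin":0},{"fingers":-1,"x":0.001,"y":0.0003,"z":-0.0235,"spin":0},{"fingers":-1,"x":0.001,"y":0.0003,"z":-0.0245,"spin":0},{"fingers":-1,"x":0.001,"y":0.0003,"z":-0.0245,"spin":0}]' 30
python3 go.py
```

```text
time_s: 33.6
ee_pos: [0.5669, 0.337, 0.0582]
eef_rot: [-1.57, 0.0, 1.583]
force: [-1.4, -1.5, -1.4]
grip_width: 0.0151
t 33.6 pos [566.9 337.   58.2] rpy [-8.998e+01  1.000e-02  9.070e+01] F [-1.4 -1.5 -1.4] M [-0.17  0.15 -0.  ] w 15.1 q1,6 [ 0.48 -1.1 ]
```

```bash
python3 -m handwheel '[{"fingers":-1,"x":-0.0003,"y":-0.0003,"z":-0.0003,"spin":0},{"fingers":-1,"x":-0.0003,"y":-0.0003,"z":-0.0006,"spin":0},{"fingers":-1,"x":-0.0003,"y":-0.0003,"z":-0.0009,"spin":0},{"fingers":-1,"x":-0.0003,"y":-0.0003,"z":-0.0012,"spin":0},{"fingers":-1,"x":-0.0003,"y":-0.0003,"z":-0.0014,"spin":0},{"fingers":-1,"x":-0.0003,"y":-0.0003,"z":-0.0016,"spin":0},{"fingers":-1,"x":-0.0003,"y":-0.0003,"z":-0.0018,"spin":0},{"fingers":-1,"x":-0.0003,"y":-0.0003,"z":-0.002,"spin":0},{"fingers":-1,"x":-0.0003,"y":-0.0003,"z":-0.002,"spin":0},{"fingers":-1,"x":-0.0003,"y":-0.0003,"z":-0.002,"spin":0}]' 30
python3 go.py
```

```text
time_s: 34.6
ee_pos: [0.569, 0.3369, 0.0585]
eef_rot: [-1.571, 0.0, 1.583]
force: [-3.1, -2.1, -1.1]
grip_width: 0.0152
t 34.6 pos [569.  336.9  58.5] rpy [-90.    0.   90.7] F [-3.1 -2.1 -1.1] M [-0.39  0.65 -0.07] w 15.2 q1,6 [ 0.48 -1.1 ]
```

```bash
python3 -m handwheel '[{"fingers":-1,"x":0,"y":0,"z":-0.0009,"spin":0},{"fingers":-1,"x":0,"y":0,"z":-0.0018,"spin":0},{"fingers":-1,"x":0,"y":0,"z":-0.0027,"spin":0},{"fingers":-1,"x":0,"y":0,"z":-0.0036,"spin":0},{"fingers":-1,"x":0,"y":0,"z":-0.0045,"spin":0},{"fingers":-1,"x":0,"y":0,"z":-0.0056,"spin":0},{"fingers":-1,"x":0,"y":0,"z":-0.0068,"spin":0},{"fingers":-1,"x":0,"y":0,"z":-0.0078,"spin":0},{"fingers":-1,"x":0,"y":0,"z":-0.0085,"spin":0},{"fingers":-1,"x":0,"y":0,"z":-0.0085,"spin":0}]' 30
python3 go.py
python3 -m handwheel '[{"fingers":-1,"x":0,"y":0,"z":-0.0003,"spin":0},{"fingers":-1,"x":0,"y":0,"z":-0.0006,"spin":0},{"fingers":-1,"x":0,"y":0,"z":-0.0009,"spin":0},{"fingers":-1,"x":0,"y":0,"z":-0.0012,"spin":0},{"fingers":-1,"x":0,"y":0,"z":-0.0015,"spin":0},{"fingers":-1,"x":0,"y":0,"z":-0.0015,"spin":0},{"fingers":-1,"x":0,"y":0,"z":-0.0015,"spin":0},{"fingers":-1,"x":0,"y":0,"z":-0.0015,"spin":0},{"fingers":-1,"x":0,"y":0,"z":-0.0015,"spin":0},{"fingers":-1,"x":0,"y":0,"z":-0.0015,"spin":0}]' 30
python3 go.py 585 141.3 95 93.2
```

```text
time_s: 35.6
ee_pos: [0.5776, 0.337, 0.0585]
eef_rot: [-1.571, -0.0, 1.583]
force: [0.1, -2.5, -1.3]
grip_width: 0.0153
t 35.6 pos [577.6 337.   58.5] rpy [-90.01  -0.    90.71] F [ 0.1 -2.5 -1.3] M [-0.45 -0.05 -0.08] w 15.3 q1,6 [ 0.47 -1.11]
time_s: 36.6
ee_pos: [0.5787, 0.337, 0.0585]
eef_rot: [-1.57, 0.0, 1.583]
force: [-4.8, -2.6, -0.5]
grip_width: 0.0148
t 36.6 pos [578.7 337.   58.5] rpy [-8.997e+01  1.000e-02  9.071e+01] F [-4.8 -2.6 -0.5] M [-0.55  0.79 -0.09] w 14.8 q1,6 [ 0.47 -1.11]
x -0.1958 y -0.0365 z -0.0038 spin -2.49
```

```bash
python3 -m handwheel '[{"fingers":-1,"x":0,"y":0,"z":0.006,"spin":0},{"fingers":-1,"x":0,"y":0,"z":0.018,"spin":0},{"fingers":-1,"x":0,"y":0,"z":0.030,"spin":0},{"fingers":-1,"x":0,"y":0,"z":0.039,"spin":0},{"fingers":-1,"x":0,"y":-0.010,"z":0.041,"spin":-1},{"fingers":-1,"x":-0.010,"y":-0.027,"z":0.036,"spin":-2.5},{"fingers":-1,"x":-0.040,"y":-0.036,"z":0.025,"spin":-2.5},{"fingers":-1,"x":-0.080,"y":-0.036,"z":0.012,"spin":-2.5},{"fingers":-1,"x":-0.120,"y":-0.036,"z":0.004,"spin":-2.5},{"fingers":-1,"x":-0.150,"y":-0.036,"z":-0.002,"spin":-2.5}]' 30
python3 -m handwheel '[{"fingers":-1,"x":-0.020,"y":0,"z":0,"spin":0},{"fingers":-1,"x":-0.038,"y":0,"z":0,"spin":0},{"fingers":-1,"x":-0.045,"y":0.005,"z":0,"spin":0},{"fingers":-1,"x":-0.0457,"y":0.012,"z":0,"spin":0},{"fingers":-1,"x":-0.0457,"y":0.018,"z":0,"spin":0},{"fingers":-1,"x":-0.0457,"y":0.020,"z":0,"spin":0},{"fingers":-1,"x":-0.0457,"y":0.020,"z":0,"spin":0},{"fingers":-1,"x":-0.0457,"y":0.020,"z":0,"spin":0},{"fingers":-1,"x":-0.0457,"y":0.020,"z":0,"spin":0},{"fingers":-1,"x":-0.0457,"y":0.020,"z":0,"spin":0}]' 30
python3 go.py 583.9 141.3 55.1 93.2
```

```text
time_s: 37.6
ee_pos: [0.5838, 0.1849, 0.0957]
eef_rot: [-1.573, -0.0, 1.627]
force: [-0.6, 0.3, -1.0]
grip_width: 0.0153
time_s: 38.6
ee_pos: [0.5854, 0.1415, 0.0748]
eef_rot: [-1.571, -0.0, 1.627]
force: [0.1, -0.5, -1.3]
grip_width: 0.0152
t 38.6 pos [585.4 141.5  74.8] rpy [-90.02  -0.    93.21] F [ 0.1 -0.5 -1.3] M [0.02 0.01 0.03] w 15.2 q1,6 [ 0.18 -1.45]
x -0.0001 y 0.0197 z 0.0016 spin 0.01
```

```bash
python3 -m handwheel '[{"fingers":-1,"x":0,"y":0.004,"z":0.0016,"spin":0},{"fingers":-1,"x":0,"y":0.010,"z":0.0016,"spin":0},{"fingers":-1,"x":0,"y":0.014,"z":0.0016,"spin":0},{"fingers":-1,"x":0,"y":0.017,"z":0.0016,"spin":0},{"fingers":-1,"x":0,"y":0.019,"z":0.0016,"spin":0},{"fingers":-1,"x":0,"y":0.0197,"z":0.0016,"spin":0},{"fingers":-1,"x":0,"y":0.0203,"z":0.0016,"spin":0},{"fingers":-1,"x":0,"y":0.0208,"z":0.0016,"spin":0},{"fingers":-1,"x":0,"y":0.0208,"z":0.0016,"spin":0},{"fingers":-1,"x":0,"y":0.0208,"z":0.0016,"spin":0}]' 30
python3 go.py
python3 -m handwheel '[{"fingers":-0.8,"x":0,"y":0,"z":0,"spin":0},{"fingers":-0.6,"x":0,"y":0,"z":0,"spin":0},{"fingers":-0.4,"x":0,"y":0,"z":0,"spin":0},{"fingers":-0.4,"x":0,"y":0,"z":0,"spin":0},{"fingers":-0.4,"x":0,"y":0,"z":0,"spin":0},{"fingers":-0.4,"x":0,"y":-0.010,"z":0,"spin":0},{"fingers":-0.4,"x":0,"y":-0.030,"z":0,"spin":0},{"fingers":-0.4,"x":0,"y":-0.050,"z":0,"spin":0},{"fingers":0.1,"x":0,"y":-0.060,"z":0,"spin":0},{"fingers":0.1,"x":0,"y":-0.060,"z":0,"spin":0}]' 30
python3 go.py 378.8 193.7 100 95
```

```text
time_s: 39.6
ee_pos: [0.584, 0.1412, 0.0543]
eef_rot: [-1.571, 0.0, 1.627]
force: [-3.8, -2.8, 6.0]
grip_width: 0.0151
t 39.6 pos [584.  141.2  54.3] rpy [-9.003e+01  1.000e-02  9.321e+01] F [-3.8 -2.8  6. ] M [-0.46  0.55 -0.06] w 15.1 q1,6 [ 0.18 -1.45]
time_s: 40.6
ee_pos: [0.5844, 0.1414, 0.1154]
eef_rot: [-1.574, -0.0, 1.627]
force: [0.3, -0.7, 0.6]
grip_width: 0.0413
t 40.6 pos [584.4 141.4 115.4] rpy [-9.016e+01 -2.000e-02  9.320e+01] F [ 0.3 -0.7  0.6] M [-0.   -0.01 -0.05] w 41.3 q1,6 [ 0.18 -1.45]
x 0.0637 y 0.0154 z 0.2024 spin -1.80
```

```bash
python3 -m handwheel '[{"fingers":0.1,"x":0.006,"y":0,"z":0.020,"spin":0},{"fingers":0.1,"x":0.018,"y":0,"z":0.055,"spin":-0.5},{"fingers":0.1,"x":0.030,"y":0.002,"z":0.095,"spin":-1},{"fingers":0.1,"x":0.042,"y":0.006,"z":0.135,"spin":-1.8},{"fingers":0.1,"x":0.055,"y":0.012,"z":0.172,"spin":-1.8},{"fingers":0.1,"x":0.062,"y":0.0154,"z":0.196,"spin":-1.8},{"fingers":0.1,"x":0.0637,"y":0.0154,"z":0.2024,"spin":-1.8},{"fingers":0.1,"x":0.0637,"y":0.0154,"z":0.2024,"spin":-1.8},{"fingers":0.1,"x":0.0637,"y":0.0154,"z":0.2024,"spin":-1.8},{"fingers":0.1,"x":0.0637,"y":0.0154,"z":0.2024,"spin":-1.8}]' 30
python3 go.py 378.8 193.7 24.5 95;python3 rk.py pics/s5.png
```

```text
time_s: 41.6
ee_pos: [0.3791, 0.1934, 0.0984]
eef_rot: [-1.571, -0.0, 1.657]
force: [-0.3, 0.1, 0.1]
grip_width: 0.0519
t 41.6 pos [379.1 193.4  98.4] rpy [-90.02  -0.    94.96] F [-0.3  0.1  0.1] M [ 0.06  0.01 -0.01] w 51.9 q1,6 [ 0.39 -1.27]
x 0.0003 y 0.0739 z 0.0003 spin -0.04
top [581.4 185.4  82.3  13.3   2.4] z 0.0489 x 0.5405 0.6224
top [583.8 142.   82.9  13.9   3.7] z 0.0491 x 0.5423 0.6252
side [579.8 184.   81.6  13.6   4.1] z 0.0481 x 0.5394 0.6208
side [582.4 139.8  81.7  14.6   3.3] z 0.0482 x 0.5415 0.6231
```

```bash
python3 -m handwheel '[{"fingers":0.1,"x":0,"y":0.020,"z":0,"spin":0},{"fingers":0.1,"x":0,"y":0.045,"z":0,"spin":0},{"fingers":0.1,"x":0,"y":0.066,"z":0,"spin":0},{"fingers":0.1,"x":0,"y":0.073,"z":0,"spin":0},{"fingers":0.1,"x":0,"y":0.073,"z":0,"spin":0},{"fingers":0.1,"x":0,"y":0.073,"z":0,"spin":0},{"fingers":0.1,"x":0,"y":0.073,"z":0,"spin":0},{"fingers":0.1,"x":0,"y":0.073,"z":0,"spin":0},{"fingers":0.1,"x":0,"y":0.073,"z":0,"spin":0},{"fingers":0.1,"x":0,"y":0.073,"z":0,"spin":0}]' 30
python3 go.py 378.8 193.7 24.5 95
```

```text
time_s: 42.7
ee_pos: [0.3782, 0.1936, 0.0256]
eef_rot: [-1.571, -0.0, 1.658]
force: [0.2, 0.1, -0.3]
grip_width: 0.0512
t 42.7 pos [378.2 193.6  25.6] rpy [-9.002e+01 -1.000e-02  9.500e+01] F [ 0.2  0.1 -0.3] M [ 0.02 -0.02  0.03] w 51.2 q1,6 [ 0.39 -1.27]
x 0.0000 y 0.0011 z -0.0006 spin 0.00
```

```bash
python3 -m handwheel '[{"fingers":0.1,"x":0,"y":0.001,"z":-0.0006,"spin":0},{"fingers":-1,"x":0,"y":0.001,"z":-0.0006,"spin":0},{"fingers":-1,"x":0,"y":0.001,"z":-0.0006,"spin":0},{"fingers":-1,"x":0,"y":0.001,"z":-0.0006,"spin":0},{"fingers":-1,"x":0,"y":0.001,"z":-0.0006,"spin":0},{"fingers":-1,"x":0,"y":0.001,"z":-0.0006,"spin":0},{"fingers":-1,"x":0,"y":-0.005,"z":-0.0006,"spin":0},{"fingers":-1,"x":0,"y":-0.020,"z":-0.0006,"spin":0},{"fingers":-1,"x":0,"y":-0.035,"z":-0.0006,"spin":0},{"fingers":-1,"x":0,"y":-0.050,"z":-0.0006,"spin":0}]' 30
python3 go.py 542 336 58.6 90.7
```

```text
time_s: 43.7
ee_pos: [0.3786, 0.1936, 0.0762]
eef_rot: [-1.571, 0.0, 1.658]
force: [0.3, 1.1, -1.8]
grip_width: 0.0153
t 43.7 pos [378.6 193.6  76.2] rpy [-8.999e+01  1.000e-02  9.501e+01] F [ 0.3  1.1 -1.8] M [ 0.04  0.04 -0.05] w 15.3 q1,6 [ 0.39 -1.27]
x 0.1276 y 0.0176 z -0.1752 spin 4.31
```

```bash
python3 -m handwheel '[{"fingers":-1,"x":0.010,"y":0,"z":-0.014,"spin":0},{"fingers":-1,"x":0.030,"y":0,"z":-0.042,"spin":1},{"fingers":-1,"x":0.054,"y":0,"z":-0.075,"spin":2},{"fingers":-1,"x":0.078,"y":0.003,"z":-0.107,"spin":3},{"fingers":-1,"x":0.100,"y":0.008,"z":-0.138,"spin":4.3},{"fingers":-1,"x":0.120,"y":0.014,"z":-0.164,"spin":4.3},{"fingers":-1,"x":0.127,"y":0.0176,"z":-0.174,"spin":4.3},{"fingers":-1,"x":0.1276,"y":0.0176,"z":-0.1752,"spin":4.3},{"fingers":-1,"x":0.1276,"y":0.0176,"z":-0.1752,"spin":4.3},{"fingers":-1,"x":0.1276,"y":0.0176,"z":-0.1752,"spin":4.3}]' 30
python3 go.py 566.5 336.5 58.6 90.7
```

```text
time_s: 44.7
ee_pos: [0.5417, 0.3356, 0.0582]
eef_rot: [-1.571, 0.0, 1.583]
force: [-0.7, 0.2, -1.7]
grip_width: 0.015
t 44.7 pos [541.7 335.6  58.2] rpy [-90.     0.    90.69] F [-0.7  0.2 -1.7] M [ 0.    0.03 -0.01] w 15.0 q1,6 [ 0.5  -1.09]
x 0.0006 y -0.0004 z -0.0248 spin -0.01
```

```bash
python3 -m handwheel '[{"fingers":-1,"x":0.0006,"y":-0.0004,"z":-0.006,"spin":0},{"fingers":-1,"x":0.0006,"y":-0.0004,"z":-0.012,"spin":0},{"fingers":-1,"x":0.0006,"y":-0.0004,"z":-0.016,"spin":0},{"fingers":-1,"x":0.0006,"y":-0.0004,"z":-0.018,"spin":0},{"fingers":-1,"x":0.0006,"y":-0.0004,"z":-0.020,"spin":0},{"fingers":-1,"x":0.0006,"y":-0.0004,"z":-0.0215,"spin":0},{"fingers":-1,"x":0.0006,"y":-0.0004,"z":-0.0225,"spin":0},{"fingers":-1,"x":0.0006,"y":-0.0004,"z":-0.0235,"spin":0},{"fingers":-1,"x":0.0006,"y":-0.0004,"z":-0.0245,"spin":0},{"fingers":-1,"x":0.0006,"y":-0.0004,"z":-0.0248,"spin":0}]' 30
python3 go.py
```

```text
time_s: 45.7
ee_pos: [0.5668, 0.3369, 0.058]
eef_rot: [-1.57, 0.0, 1.583]
force: [-1.4, -1.5, -1.5]
grip_width: 0.0147
t 45.7 pos [566.8 336.9  58. ] rpy [-8.997e+01  1.000e-02  9.071e+01] F [-1.4 -1.5 -1.5] M [-0.23  0.28 -0.03] w 14.7 q1,6 [ 0.48 -1.1 ]
```

```bash
python3 -m handwheel '[{"fingers":-1,"x":-0.0004,"y":-0.0004,"z":-0.0003,"spin":0},{"fingers":-1,"x":-0.0004,"y":-0.0004,"z":-0.0006,"spin":0},{"fingers":-1,"x":-0.0004,"y":-0.0004,"z":-0.0009,"spin":0},{"fingers":-1,"x":-0.0004,"y":-0.0004,"z":-0.0012,"spin":0},{"fingers":-1,"x":-0.0004,"y":-0.0004,"z":-0.0014,"spin":0},{"fingers":-1,"x":-0.0004,"y":-0.0004,"z":-0.0016,"spin":0},{"fingers":-1,"x":-0.0004,"y":-0.0004,"z":-0.0018,"spin":0},{"fingers":-1,"x":-0.0004,"y":-0.0004,"z":-0.002,"spin":0},{"fingers":-1,"x":-0.0004,"y":-0.0004,"z":-0.002,"spin":0},{"fingers":-1,"x":-0.0004,"y":-0.0004,"z":-0.002,"spin":0}]' 30
python3 go.py
```

```text
time_s: 46.7
ee_pos: [0.5689, 0.3365, 0.0585]
eef_rot: [-1.571, 0.0, 1.583]
force: [-3.2, -1.0, -0.9]
grip_width: 0.0154
t 46.7 pos [568.9 336.5  58.5] rpy [-90.    0.   90.7] F [-3.2 -1.  -0.9] M [-0.42  0.61 -0.09] w 15.4 q1,6 [ 0.48 -1.1 ]
```

Chamfered again: on to the bottom, gently.

```bash
python3 -m handwheel '[{"fingers":-1,"x":0,"y":0,"z":-0.0009,"spin":0},{"fingers":-1,"x":0,"y":0,"z":-0.0018,"spin":0},{"fingers":-1,"x":0,"y":0,"z":-0.0027,"spin":0},{"fingers":-1,"x":0,"y":0,"z":-0.0036,"spin":0},{"fingers":-1,"x":0,"y":0,"z":-0.0045,"spin":0},{"fingers":-1,"x":0,"y":0,"z":-0.0056,"spin":0},{"fingers":-1,"x":0,"y":0,"z":-0.0068,"spin":0},{"fingers":-1,"x":0,"y":0,"z":-0.0078,"spin":0},{"fingers":-1,"x":0,"y":0,"z":-0.0085,"spin":0},{"fingers":-1,"x":0,"y":0,"z":-0.0085,"spin":0}]' 30
python3 go.py
python3 -m handwheel '[{"fingers":-1,"x":0,"y":0,"z":-0.0003,"spin":0},{"fingers":-1,"x":0,"y":0,"z":-0.0006,"spin":0},{"fingers":-1,"x":0,"y":0,"z":-0.0009,"spin":0},{"fingers":-1,"x":0,"y":0,"z":-0.0012,"spin":0},{"fingers":-1,"x":0,"y":0,"z":-0.0015,"spin":0},{"fingers":-1,"x":0,"y":0,"z":-0.0015,"spin":0},{"fingers":-1,"x":0,"y":0,"z":-0.0015,"spin":0},{"fingers":-1,"x":0,"y":0,"z":-0.0015,"spin":0},{"fingers":-1,"x":0,"y":0,"z":-0.0015,"spin":0},{"fingers":-1,"x":0,"y":0,"z":-0.0015,"spin":0}]' 30
python3 go.py 587.6 97.3 95 93.2
```

```text
time_s: 47.7
ee_pos: [0.5776, 0.3366, 0.0586]
eef_rot: [-1.571, -0.0, 1.583]
force: [0.1, -2.8, -1.6]
grip_width: 0.0149
t 47.7 pos [577.6 336.6  58.6] rpy [-90.01  -0.    90.7 ] F [ 0.1 -2.8 -1.6] M [-0.47 -0.02 -0.14] w 14.9 q1,6 [ 0.47 -1.11]
time_s: 48.7
ee_pos: [0.5786, 0.3367, 0.0584]
eef_rot: [-1.57, 0.0, 1.583]
force: [-4.9, -2.8, -0.4]
grip_width: 0.0151
t 48.7 pos [578.6 336.7  58.4] rpy [-8.995e+01  2.000e-02  9.071e+01] F [-4.9 -2.8 -0.4] M [-0.53  0.84 -0.03] w 15.1 q1,6 [ 0.47 -1.11]
x -0.2395 y -0.0366 z -0.0061 spin -2.49
```

```bash
python3 - <<'E'
from h import *
for n in("top","side"):
    P=world(n,np.load(f"pics/{n}0.npy"));X,Y,Z=np.moveaxis(P,-1,0)
    m=(X>.45)&(X<.72)&(Y<.25)&(Y>-.3)&(Z>.09)&(Z<.45);q=P[m];print(n,m.sum(),q.min(0).round(3),q.max(0).round(3))
    for x in np.arange(.45,.72,.03):
        k=(abs(q[:,0]-x)<.015)
        if k.any(): a=q[k][q[k][:,1].argmax()];print(a.round(3))
E
```

```text
top 6367 [ 0.45  -0.233  0.104] [0.72  0.25  0.286]
[ 0.452 -0.027  0.19 ]
[ 0.467 -0.04   0.191]
[ 0.522 -0.026  0.157]
[ 0.542 -0.023  0.172]
[ 0.555 -0.043  0.156]
[0.7   0.25  0.198]
side 10921 [ 0.45  -0.134  0.104] [0.72  0.25  0.285]
[ 0.452 -0.03   0.207]
[ 0.495 -0.051  0.194]
[ 0.525 -0.027  0.178]
[ 0.544 -0.026  0.175]
[ 0.558 -0.075  0.189]
[0.7   0.25  0.223]
```

```bash
python3 -m handwheel '[{"fingers":-1,"x":0,"y":0,"z":0.006,"spin":0},{"fingers":-1,"x":0,"y":0,"z":0.018,"spin":0},{"fingers":-1,"x":0,"y":0,"z":0.030,"spin":0},{"fingers":-1,"x":0,"y":0,"z":0.039,"spin":0},{"fingers":-1,"x":0,"y":-0.010,"z":0.041,"spin":-1},{"fingers":-1,"x":-0.010,"y":-0.027,"z":0.036,"spin":-2.5},{"fingers":-1,"x":-0.040,"y":-0.036,"z":0.025,"spin":-2.5},{"fingers":-1,"x":-0.080,"y":-0.036,"z":0.012,"spin":-2.5},{"fingers":-1,"x":-0.120,"y":-0.036,"z":0.004,"spin":-2.5},{"fingers":-1,"x":-0.150,"y":-0.036,"z":-0.002,"spin":-2.5}]' 30; python3 go.py 587 97.3 85 93.2
```

```text
time_s: 49.7
ee_pos: [0.5837, 0.1847, 0.0957]
eef_rot: [-1.572, -0.0, 1.627]
force: [-0.8, 0.3, -2.1]
grip_width: 0.015
t 49.7 pos [583.7 184.7  95.7] rpy [-9.009e+01 -1.000e-02  9.321e+01] F [-0.8  0.3 -2.1] M [ 0.04 -0.04  0.05] w 15.0 q1,6 [ 0.25 -1.38]
x -0.0874 y 0.0107 z 0.0016 spin 0.01
```

```bash
python3 -m handwheel '[{"fingers":-1,"x":-0.015,"y":0,"z":0,"spin":0},{"fingers":-1,"x":-0.040,"y":0,"z":0.001,"spin":0},{"fingers":-1,"x":-0.065,"y":0,"z":0.001,"spin":0},{"fingers":-1,"x":-0.081,"y":0.005,"z":0.001,"spin":0},{"fingers":-1,"x":-0.086,"y":0.012,"z":0.001,"spin":0},{"fingers":-1,"x":-0.086,"y":0.018,"z":0.001,"spin":0},{"fingers":-1,"x":-0.086,"y":0.020,"z":0.001,"spin":0},{"fingers":-1,"x":-0.086,"y":0.020,"z":0.001,"spin":0},{"fingers":-1,"x":-0.086,"y":0.020,"z":0.001,"spin":0},{"fingers":-1,"x":-0.086,"y":0.020,"z":0.001,"spin":0}]' 30
python3 go.py 587 97.3 54 93.2
```

```text
time_s: 50.7
ee_pos: [0.5867, 0.1013, 0.0748]
eef_rot: [-1.571, -0.0, 1.627]
force: [-0.4, -0.2, -1.0]
grip_width: 0.0151
t 50.7 pos [586.7 101.3  74.8] rpy [-90.02  -0.    93.24] F [-0.4 -0.2 -1. ] M [ 0.02  0.02 -0.03] w 15.1 q1,6 [ 0.11 -1.52]
x -0.0040 y 0.0208 z -0.0001 spin 0.04
```

```bash
python3 -m handwheel '[{"fingers":-1,"x":-0.002,"y":0.002,"z":0,"spin":0},{"fingers":-1,"x":-0.004,"y":0.007,"z":0,"spin":0},{"fingers":-1,"x":-0.004,"y":0.012,"z":0,"spin":0},{"fingers":-1,"x":-0.004,"y":0.016,"z":0,"spin":0},{"fingers":-1,"x":-0.004,"y":0.0185,"z":0,"spin":0},{"fingers":-1,"x":-0.004,"y":0.0195,"z":0,"spin":0},{"fingers":-1,"x":-0.004,"y":0.0203,"z":0,"spin":0},{"fingers":-1,"x":-0.004,"y":0.0208,"z":0,"spin":0},{"fingers":-1,"x":-0.004,"y":0.0208,"z":0,"spin":0},{"fingers":-1,"x":-0.004,"y":0.0208,"z":0,"spin":0}]' 30
python3 go.py
python3 -m handwheel '[{"fingers":-0.8,"x":0,"y":0,"z":0,"spin":0},{"fingers":-0.6,"x":0,"y":0,"z":0,"spin":0},{"fingers":-0.4,"x":0,"y":0,"z":0,"spin":0},{"fingers":-0.4,"x":0,"y":0,"z":0,"spin":0},{"fingers":-0.4,"x":0,"y":0,"z":0,"spin":0},{"fingers":-0.4,"x":0,"y":-0.010,"z":0,"spin":0},{"fingers":-0.4,"x":0,"y":-0.030,"z":0,"spin":0},{"fingers":-0.4,"x":0,"y":-0.050,"z":0,"spin":0},{"fingers":0.1,"x":0,"y":-0.060,"z":0,"spin":0},{"fingers":0.1,"x":0,"y":-0.060,"z":0,"spin":0}]' 30
python3 go.py 376.4 246.1 100 92.8
```

```text
time_s: 51.7
ee_pos: [0.5868, 0.0968, 0.0539]
eef_rot: [-1.571, 0.0, 1.627]
force: [0.3, 0.1, -0.5]
grip_width: 0.0154
t 51.7 pos [586.8  96.8  53.9] rpy [-90.01   0.    93.21] F [ 0.3  0.1 -0.5] M [0.02 0.   0.02] w 15.4 q1,6 [ 0.1  -1.52]
time_s: 52.7
ee_pos: [0.5875, 0.0969, 0.1155]
eef_rot: [-1.574, -0.0, 1.627]
force: [0.3, 0.2, -0.8]
grip_width: 0.041
t 52.7 pos [587.5  96.9 115.5] rpy [-9.016e+01 -1.000e-02  9.321e+01] F [ 0.3  0.2 -0.8] M [ 0.01 -0.01  0.  ] w 41.0 q1,6 [ 0.1  -1.52]
x 0.1608 y 0.0155 z 0.2024 spin 0.41
```

```bash
python3 -m handwheel '[{"fingers":0.1,"x":0.012,"y":0,"z":0.016,"spin":0},{"fingers":0.1,"x":0.036,"y":0,"z":0.046,"spin":0},{"fingers":0.1,"x":0.064,"y":0,"z":0.081,"spin":0},{"fingers":0.1,"x":0.093,"y":0.004,"z":0.117,"spin":0},{"fingers":0.1,"x":0.120,"y":0.010,"z":0.152,"spin":0.4},{"fingers":0.1,"x":0.145,"y":0.0155,"z":0.183,"spin":0.4},{"fingers":0.1,"x":0.158,"y":0.0155,"z":0.199,"spin":0.4},{"fingers":0.1,"x":0.1608,"y":0.0155,"z":0.2024,"spin":0.4},{"fingers":0.1,"x":0.1608,"y":0.0155,"z":0.2024,"spin":0.4},{"fingers":0.1,"x":0.1608,"y":0.0155,"z":0.2024,"spin":0.4}]' 30
python3 go.py 376.4 246.1 24.6 92.8;python3 rk.py pics/s6.png
```

```text
time_s: 53.7
ee_pos: [0.3765, 0.2456, 0.0981]
eef_rot: [-1.571, 0.0, 1.619]
force: [0.1, 0.1, 0.3]
grip_width: 0.0518
t 53.7 pos [376.5 245.6  98.1] rpy [-9.000e+01  1.000e-02  9.277e+01] F [0.1 0.1 0.3] M [0.01 0.04 0.01] w 51.8 q1,6 [ 0.5  -1.12]
x 0.0005 y 0.0735 z 0.0000 spin -0.03
top [587.6  97.8  83.4  13.5   2.3] z 0.0492 x 0.5462 0.6294
top [582.5 185.2  80.4  13.6   2.8] z 0.0489 x 0.5422 0.6229
top [584.2 141.5  83.5  13.5   4.2] z 0.0488 x 0.5429 0.6259
side [581.3 184.   82.9  13.9   3.8] z 0.0482 x 0.5399 0.6227
side [582.6 139.4  83.   14.9   3.7] z 0.048 x 0.5409 0.6239
side [585.6  96.1  83.   13.8   2.5] z 0.048 x 0.544 0.6272
```

View pics/s6.png

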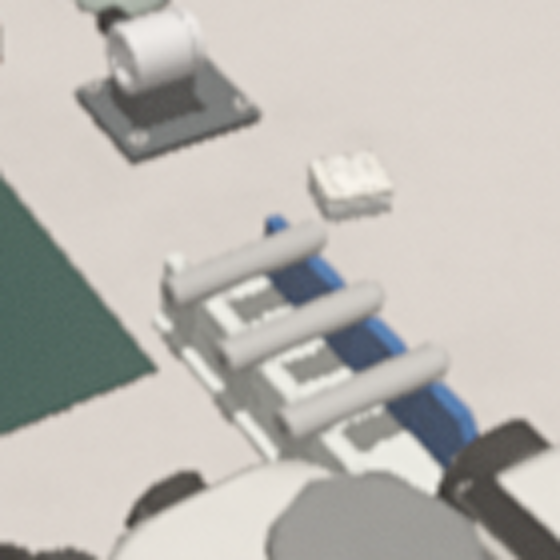

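```bash
python3 -m handwheel '[{"fingers":0.1,"x":0.0005,"y":0.020,"z":0,"spin":0},{"fingers":0.1,"x":0.0005,"y":0.045,"z":0,"spin":0},{"fingers":0.1,"x":0.0005,"y":0.066,"z":0,"spin":0},{"fingers":0.1,"x":0.0005,"y":0.0735,"z":0,"spin":0},{"fingers":0.1,"x":0.0005,"y":0.0735,"z":0,"spin":0},{"fingers":-1,"x":0.0005,"y":0.0735,"z":0,"spin":0},{"fingers":-1,"x":0.0005,"y":0.0735,"z":0,"spin":0},{"fingers":-1,"x":0.0005,"y":0.0735,"z":0,"spin":0},{"fingers":-1,"x":0.0005,"y":0.0735,"z":0,"spin":0},{"fingers":-1,"x":0.0005,"y":0.0735,"z":0,"spin":0}]' 30
python3 go.py 542 336.2 58.6 90.7
```

```text
time_s: 54.8
ee_pos: [0.3758, 0.2466, 0.025]
eef_rot: [-1.571, -0.0, 1.62]
force: [-0.0, 0.6, 1.3]
grip_width: 0.015
t 54.8 pos [375.8 246.6  25. ] rpy [-9.002e+01 -1.000e-02  9.281e+01] F [-0.   0.6  1.3] M [0.25 0.   0.04] w 15.0 q1,6 [ 0.5  -1.12]
x 0.0813 y -0.0336 z -0.1704 spin 2.11
```

```bash
python3 -m handwheel '[{"fingers":-1,"x":0,"y":-0.010,"z":0,"spin":0},{"fingers":-1,"x":0,"y":-0.030,"z":-0.008,"spin":0},{"fingers":-1,"x":0.015,"y":-0.045,"z":-0.035,"spin":1},{"fingers":-1,"x":0.032,"y":-0.050,"z":-0.070,"spin":2.1},{"fingers":-1,"x":0.050,"y":-0.048,"z":-0.105,"spin":2.1},{"fingers":-1,"x":0.068,"y":-0.042,"z":-0.140,"spin":2.1},{"fingers":-1,"x":0.079,"y":-0.036,"z":-0.164,"spin":2.1},{"fingers":-1,"x":0.0815,"y":-0.034,"z":-0.1704,"spin":2.1},{"fingers":-1,"x":0.0815,"y":-0.034,"z":-0.1704,"spin":2.1},{"fingers":-1,"x":0.0815,"y":-0.034,"z":-0.1704,"spin":2.1}]' 30
python3 go.py 566.3 336.5 58.8 90.7
```

```text
time_s: 55.8
ee_pos: [0.5411, 0.3359, 0.0591]
eef_rot: [-1.57, 0.0, 1.583]
force: [0.1, -0.5, -1.2]
grip_width: 0.0153
t 55.8 pos [541.1 335.9  59.1] rpy [-8.997e+01  1.000e-02  9.071e+01] F [ 0.1 -0.5 -1.2] M [-0.02  0.03  0.04] w 15.3 q1,6 [ 0.5  -1.09]
x 0.0003 y 0.0003 z -0.0252 spin 0.01
```

```bash
python3 -m handwheel '[{"fingers":-1,"x":0.0002,"y":0.0002,"z":-0.006,"spin":0},{"fingers":-1,"x":0.0002,"y":0.0002,"z":-0.012,"spin":0},{"fingers":-1,"x":0.0002,"y":0.0002,"z":-0.016,"spin":0},{"fingers":-1,"x":0.0002,"y":0.0002,"z":-0.018,"spin":0},{"fingers":-1,"x":0.0002,"y":0.0002,"z":-0.020,"spin":0},{"fingers":-1,"x":0.0002,"y":0.0002,"z":-0.0215,"spin":0},{"fingers":-1,"x":0.0002,"y":0.0002,"z":-0.0225,"spin":0},{"fingers":-1,"x":0.0002,"y":0.0002,"z":-0.0235,"spin":0},{"fingers":-1,"x":0.0002,"y":0.0002,"z":-0.0245,"spin":0},{"fingers":-1,"x":0.0002,"y":0.0002,"z":-0.0252,"spin":0}]' 30
python3 go.py
```

```text
time_s: 56.8
ee_pos: [0.5658, 0.3367, 0.0579]
eef_rot: [-1.567, 0.001, 1.583]
force: [-10.9, -1.7, -0.1]
grip_width: 0.0154
t 56.8 pos [565.8 336.7  57.9] rpy [-8.980e+01  5.000e-02  9.072e+01] F [-10.9  -1.7  -0.1] M [-0.14  1.95  0.06] w 15.4 q1,6 [ 0.48 -1.1 ]
```

```bash
python3 -m handwheel '[{"fingers":-1,"x":0,"y":0,"z":0.008,"spin":0},{"fingers":-1,"x":0,"y":0,"z":0.024,"spin":0},{"fingers":-1,"x":0,"y":0,"z":0.034,"spin":2},{"fingers":-1,"x":0,"y":0,"z":0.038,"spin":8},{"fingers":-1,"x":0,"y":0,"z":0.038,"spin":16},{"fingers":-1,"x":0,"y":0,"z":0.038,"spin":24},{"fingers":-1,"x":0,"y":0,"z":0.038,"spin":32},{"fingers":-1,"x":0,"y":0,"z":0.038,"spin":40},{"fingers":-1,"x":0,"y":0,"z":0.038,"spin":48},{"fingers":-1,"x":0,"y":0,"z":0.038,"spin":56}]' 30
python3 -m handwheel '[{"fingers":-1,"x":0,"y":0,"z":0,"spin":8.5},{"fingers":-1,"x":0,"y":0,"z":0,"spin":17},{"fingers":-1,"x":0,"y":0,"z":0,"spin":25.5},{"fingers":-1,"x":0,"y":0,"z":0,"spin":34},{"fingers":-1,"x":0,"y":0,"z":0,"spin":42.5},{"fingers":-1,"x":0,"y":0,"z":0,"spin":51},{"fingers":-1,"x":0,"y":0,"z":0,"spin":59.5},{"fingers":-1,"x":0,"y":0,"z":0,"spin":68},{"fingers":-1,"x":0,"y":0,"z":0,"spin":76.5},{"fingers":-1,"x":0,"y":0,"z":0,"spin":85}]' 30
python3 -m handwheel '[{"fingers":-1,"x":0,"y":0,"z":0,"spin":8},{"fingers":-1,"x":0,"y":0,"z":0,"spin":16},{"fingers":-1,"x":0,"y":0,"z":0,"spin":24},{"fingers":-1,"x":0,"y":0,"z":0,"spin":30},{"fingers":-1,"x":0,"y":0,"z":0,"spin":35},{"fingers":-1,"x":0,"y":0,"z":0,"spin":38},{"fingers":-1,"x":0,"y":0,"z":0,"spin":39},{"fingers":-1,"x":0,"y":0,"z":0,"spin":39},{"fingers":-1,"x":0,"y":0,"z":0,"spin":39},{"fingers":-1,"x":0,"y":0,"z":0,"spin":39}]' 30
python3 go.py 566.5 336.6 58.9 -89.3
```

```text
time_s: 57.8
ee_pos: [0.5289, 0.3364, 0.0587]
eef_rot: [-1.571, -0.001, 0.6]
force: [-1.0, 0.1, -1.4]
grip_width: 0.0152
time_s: 58.8
ee_pos: [0.529, 0.3364, 0.0587]
eef_rot: [-1.57, -0.0, -0.884]
force: [-0.3, -0.4, -2.1]
grip_width: 0.0149
time_s: 59.8
ee_pos: [0.5291, 0.3363, 0.0586]
eef_rot: [-1.571, -0.0, -1.558]
force: [-0.1, 0.4, -0.9]
grip_width: 0.0151
t 59.8 pos [529.1 336.3  58.6] rpy [-90.    -0.   -89.25] F [-0.1  0.4 -0.9] M [-0.03  0.18  0.  ] w 15.1 q1,6 [0.51 2.07]
x 0.0002 y -0.0003 z 0.0374 spin 0.05
```

```bash
python3 -m handwheel '[{"fingers":-1,"x":0,"y":-0.0002,"z":0.008,"spin":0},{"fingers":-1,"x":0,"y":-0.0002,"z":0.018,"spin":0},{"fingers":-1,"x":0,"y":-0.0002,"z":0.026,"spin":0},{"fingers":-1,"x":0,"y":-0.0002,"z":0.030,"spin":0},{"fingers":-1,"x":0,"y":-0.0002,"z":0.032,"spin":0},{"fingers":-1,"x":0,"y":-0.0002,"z":0.034,"spin":0},{"fingers":-1,"x":0,"y":-0.0002,"z":0.035,"spin":0},{"fingers":-1,"x":0,"y":-0.0002,"z":0.036,"spin":0},{"fingers":-1,"x":0,"y":-0.0002,"z":0.037,"spin":0},{"fingers":-1,"x":0,"y":-0.0002,"z":0.0375,"spin":0}]' 30
python3 go.py
```

```text
time_s: 60.8
ee_pos: [0.5666, 0.3368, 0.0588]
eef_rot: [-1.571, 0.0, -1.558]
force: [-0.9, 0.1, -1.0]
grip_width: 0.0149
t 60.8 pos [566.6 336.8  58.8] rpy [-90.     0.   -89.29] F [-0.9  0.1 -1. ] M [0.01 0.2  0.02] w 14.9 q1,6 [0.48 2.04]
```

```bash
python3 -m handwheel '[{"fingers":-1,"x":0,"y":0,"z":0.0003,"spin":0},{"fingers":-1,"x":0,"y":0,"z":0.0006,"spin":0},{"fingers":-1,"x":0,"y":0,"z":0.0009,"spin":0},{"fingers":-1,"x":0,"y":0,"z":0.0012,"spin":0},{"fingers":-1,"x":0,"y":0,"z":0.0014,"spin":0},{"fingers":-1,"x":0,"y":0,"z":0.0016,"spin":0},{"fingers":-1,"x":0,"y":0,"z":0.0018,"spin":0},{"fingers":-1,"x":0,"y":0,"z":0.002,"spin":0},{"fingers":-1,"x":0,"y":0,"z":0.0022,"spin":0},{"fingers":-1,"x":0,"y":0,"z":0.0022,"spin":0}]' 30
python3 go.py
```

```text
time_s: 61.8
ee_pos: [0.5678, 0.3368, 0.0583]
eef_rot: [-1.573, -0.001, -1.558]
force: [-8.3, -0.2, -0.1]
grip_width: 0.015
t 61.8 pos [567.8 336.8  58.3] rpy [-9.014e+01 -4.000e-02 -8.928e+01] F [-8.3 -0.2 -0.1] M [-0.11  1.71  0.02] w 15.0 q1,6 [0.48 2.04]
```

```bash
python3 -m handwheel '[{"fingers":-1,"x":0,"y":0,"z":0.0002,"spin":0},{"fingers":-1,"x":0,"y":0,"z":0.0004,"spin":0},{"fingers":-1,"x":0,"y":0,"z":0.0005,"spin":0},{"fingers":-1,"x":0,"y":0,"z":0.0005,"spin":0},{"fingers":-1,"x":0,"y":0,"z":0.0005,"spin":0},{"fingers":-1,"x":0,"y":0,"z":0.0005,"spin":0},{"fingers":-1,"x":0,"y":0,"z":0.0005,"spin":0},{"fingers":-1,"x":0,"y":0,"z":0.0005,"spin":0},{"fingers":-1,"x":0,"y":0,"z":0.0005,"spin":0},{"fingers":-1,"x":0,"y":0,"z":0.0005,"spin":0}]' 30
python3 go.py
python3 -m handwheel '[{"fingers":-1,"x":0,"y":0,"z":-0.010,"spin":0},{"fingers":-1,"x":0,"y":0,"z":-0.028,"spin":0},{"fingers":-1,"x":0,"y":-0.010,"z":-0.045,"spin":0},{"fingers":-1,"x":0,"y":-0.025,"z":-0.060,"spin":0},{"fingers":-1,"x":0,"y":-0.030,"z":-0.066,"spin":0},{"fingers":-1,"x":0,"y":-0.030,"z":-0.066,"spin":0},{"fingers":-1,"x":0,"y":-0.030,"z":-0.066,"spin":0},{"fingers":-1,"x":0,"y":-0.030,"z":-0.066,"spin":0},{"fingers":-1,"x":0,"y":-0.030,"z":-0.066,"spin":0},{"fingers":-1,"x":0,"y":-0.030,"z":-0.066,"spin":0}]' 30
python3 tray.py; python3 go.py 503.5 427 80 -90 503.5 427 26.5 -90;  python3 - <<'E'
from h import *
p,d=cams.camera("side");cv2.imwrite("pics/s7.png",cv2.resize(p[90:260,150:350,::-1],None,fx=3.5,fy=3.5,interpolation=2))
E
```

```text
time_s: 62.8
ee_pos: [0.568, 0.3368, 0.0582]
eef_rot: [-1.574, -0.001, -1.558]
force: [-11.3, -0.8, 1.0]
grip_width: 0.0151
t 62.8 pos [568.  336.8  58.2] rpy [-9.019e+01 -6.000e-02 -8.928e+01] F [-11.3  -0.8   1. ] M [-0.17  2.07  0.05] w 15.1 q1,6 [0.48 2.04]
time_s: 63.8
ee_pos: [0.5034, 0.3359, 0.0883]
eef_rot: [-1.571, -0.0, -1.559]
force: [0.2, -0.4, -0.8]
grip_width: 0.015
tray top [507.7 472.2 109.8 122.2  86. ]
tray side [489.3 482.1 148.8 101.6  68.7]
t 63.9 pos [503.4 335.9  88.5] rpy [-9.002e+01 -1.000e-02 -8.930e+01] F [-0.3 -0.5 -1.3] M [-0.04  0.16  0.01] w 15.0 q1,6 [0.53 2.09]
x -0.0911 y 0.0085 z 0.0012 spin 0.70
x 0.0000 y 0.0535 z -0.0000 spin -0.00
```

View pics/s7.png

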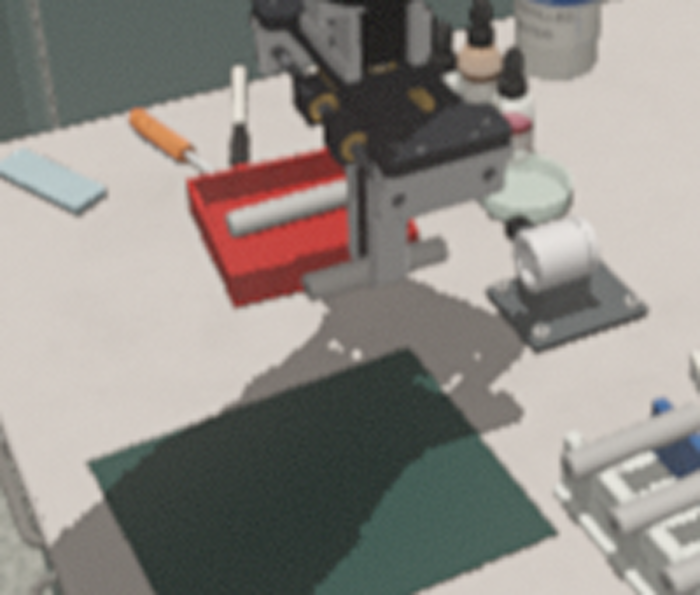

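```bash
python3 - <<'E'
from h import *
for n in("top","side"):
    p,d=cams.camera(n);P=world(n,d);X,Y,Z=np.moveaxis(P,-1,0);h=cv2.cvtColor(p,cv2.COLOR_RGB2HSV)
    m=(X>.44)&(X<.58)&(Y>.41)&(Y<.53)&(Z>.012)&(Z<.03)&(h[...,1]<70)
    k,l,s,c=cv2.connectedComponentsWithStats(m.astype('u1'));i=1+s[1:,4].argmax();r=cv2.minAreaRect((P[l==i][:,:2]*1e3).astype('f4'));print(n,np.round(r[0]+r[1]+(r[2],),1))
E
```

```text
top [507.7 489.8  82.8  14.7   1.1]
side [505.5 486.9  81.2  13.5   0.8]
```

```bash
python3 -m handwheel '[{"fingers":-1,"x":-0.012,"y":0,"z":0.001,"spin":0},{"fingers":-1,"x":-0.040,"y":0,"z":0.003,"spin":0.7},{"fingers":-1,"x":-0.075,"y":0.005,"z":0.004,"spin":0.7},{"fingers":-1,"x":-0.103,"y":0.015,"z":0.004,"spin":0.7},{"fingers":-1,"x":-0.113,"y":0.025,"z":0.004,"spin":0.7},{"fingers":-1,"x":-0.113,"y":0.030,"z":0.004,"spin":0.7},{"fingers":-1,"x":-0.113,"y":0.030,"z":0.004,"spin":0.7},{"fingers":-1,"x":-0.113,"y":0.030,"z":0.004,"spin":0.7},{"fingers":-1,"x":-0.113,"y":0.030,"z":0.004,"spin":0.7},{"fingers":-1,"x":-0.113,"y":0.030,"z":0.004,"spin":0.7}]' 30
python3 tray.py; python3 go.py 507 449 26.8 -90
```

```text
time_s: 65.05
ee_pos: [0.5064, 0.4487, 0.0595]
eef_rot: [-1.57, 0.001, -1.571]
force: [-0.0, -0.4, -0.4]
grip_width: 0.0149
t 65.1 pos [506.2 448.8  59.3] rpy [-8.997e+01  3.000e-02 -9.003e+01] F [-0.4  0.1 -1.5] M [0.   0.16 0.01] w 15.1 q1,6 [0.67 2.24]
x -0.0002 y 0.0325 z 0.0008 spin -0.03Traceback (most recent call last):
  File "tray.py", line 5, in <module>
    k,l,s,c=cv2.connectedComponentsWithStats(red.astype('u1'));i=1+s[1:,4].argmax()
                                                                   ~~~~~~~~~~~~~~^^
ValueError: attempt to get argmax of an empty sequence
```

```bash
python3 -m handwheel '[{"fingers":-1,"x":0,"y":0.010,"z":0.001,"spin":0},{"fingers":-1,"x":0,"y":0.020,"z":0.001,"spin":0},{"fingers":-1,"x":0,"y":0.028,"z":0.001,"spin":0},{"fingers":-1,"x":0,"y":0.032,"z":0.001,"spin":0},{"fingers":-1,"x":0,"y":0.0325,"z":0.001,"spin":0},{"fingers":-1,"x":0,"y":0.0325,"z":0.001,"spin":0},{"fingers":-1,"x":0,"y":0.0325,"z":0.001,"spin":0},{"fingers":-0.53,"x":0,"y":0.0325,"z":0.001,"spin":0},{"fingers":-0.53,"x":0,"y":0.0325,"z":0.001,"spin":0},{"fingers":-0.53,"x":0,"y":0.0325,"z":0.001,"spin":0}]' 30
python3 go.py
python3 -m handwheel '[{"fingers":-0.53,"x":0,"y":-0.010,"z":0,"spin":0},{"fingers":-0.53,"x":0,"y":-0.030,"z":0,"spin":0},{"fingers":-0.53,"x":0,"y":-0.055,"z":0,"spin":0},{"fingers":-0.53,"x":0.010,"y":-0.090,"z":-0.020,"spin":0},{"fingers":-0.53,"x":0.030,"y":-0.130,"z":-0.060,"spin":0},{"fingers":-0.53,"x":0.045,"y":-0.150,"z":-0.105,"spin":0},{"fingers":-0.53,"x":0.050,"y":-0.160,"z":-0.150,"spin":0},{"fingers":-0.53,"x":0.050,"y":-0.160,"z":-0.180,"spin":0},{"fingers":-0.53,"x":0.050,"y":-0.160,"z":-0.190,"spin":0},{"fingers":-0.53,"x":0.050,"y":-0.160,"z":-0.190,"spin":0}]' 30
python3 go.py; python3 rk.py pics/s8.png; python3 - <<'E'
from h import *
a,_=cams.camera("side");b,_=cams.camera("top")
f=lambda q:cv2.resize(q,(400,400),interpolation=2)
cv2.imwrite("pics/fin.png",np.hstack([f(a[90:340,130:380,::-1]),f(b[110:290,150:370,::-1])]))
E
python3 tray.py
```

```text
time_s: 66.1
ee_pos: [0.507, 0.4491, 0.0262]
eef_rot: [-1.571, 0.0, -1.571]
force: [-0.5, 0.6, 0.7]
grip_width: 0.0222
t 66.1 pos [507.  449.1  26.2] rpy [-89.99   0.   -90.  ] F [-0.5  0.6  0.7] M [ 0.01  0.15 -0.02] w 22.2 q1,6 [0.67 2.24]
time_s: 67.1
ee_pos: [0.3163, 0.3994, 0.1873]
eef_rot: [-1.57, 0.001, -1.569]
force: [0.7, -0.8, 0.9]
grip_width: 0.0225
t 67.1 pos [316.3 399.4 187.3] rpy [-8.994e+01  6.000e-02 -8.991e+01] F [ 0.7 -0.8  0.9] M [-0.04  0.13  0.01] w 22.5 q1,6 [0.83 2.4 ]
top [581.3 185.6  82.2  14.5   2.7] z 0.049 x 0.5404 0.6224
top [584.4 141.8  83.1  14.2   4.4] z 0.0485 x 0.5429 0.6261
top [586.5  97.7  80.1  14.1   2.8] z 0.0488 x 0.5465 0.6262
side [580.7 183.5  82.2  14.3   3.2] z 0.0483 x 0.5395 0.6218
side [582.3 139.2  82.6  15.    3.4] z 0.0484 x 0.5411 0.6233
side [585.8  95.6  82.5  14.7   3.4] z 0.0481 x 0.5446 0.6271
tray top [507.5 472.2 109.  121.9  85.8]
tray side [507.6 485.5 142.8 122.3  85.4]
```

View pics/fin.png

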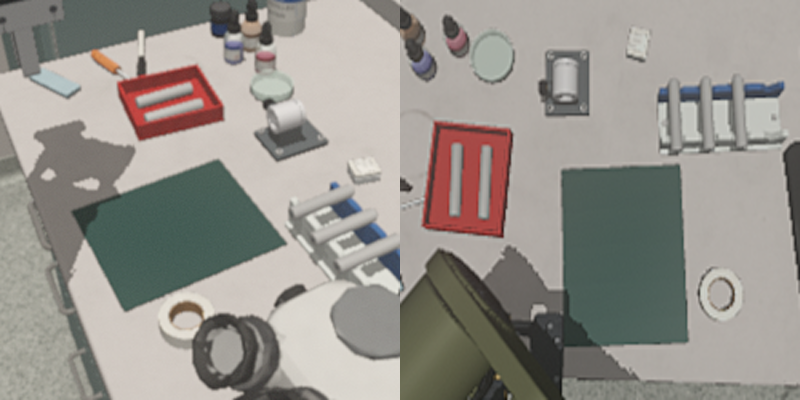

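```bash
python3 -c "
from station import workorder;print(workorder.hand_in())"
```

```text
the job is handed in; nothing more can be done
None
```

The mat is clear: three good posts are in the rack and two reject posts are in the red tray. I handed the job in at about 67 s of the 210 s allowed.

**Sorting:** All five posts were tested in the holder. Two stopped short at both ends, at about 9 mm, and went to the tray. Three slid past the plunger at about 3 N and went into the rack with that end on the blue side. I pushed two of these gently until they touched the bottom. I stopped the third about 3 mm short of the bottom, well past where a square end stops.

**Tray:** It was knocked about 20 mm aside during the run. I measured it again before laying the second reject in it.

**Last checks:**
- **Rack:** The final pictures show the three posts seated, with their tops at about 48 mm. By the cameras they sit up to about 1 mm off centre towards the white side.
- **Rejects and bystanders:** Both rejects are inside the tray. The tape roll and petri dish appear where they were, judged by eye only.
- **Robot:** It is parked clear of everything.

**Forces:** Square ends were pressed against the plunger with 11–18 N before I backed off. The 18 N push, on the second post I tested, was more than I intended. While releasing the first reject, a finger pushed sideways with about 7 N, probably on the tray wall; the tray did not shift noticeably.

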